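# Pack the jacked-up foot of the spray turntable and hold the wedge tight

### The job

The spray turntable stands low at the front: wind the crank of its jack clockwise, seen from above, until it comes up against its stop, which brings the turntable level. Then pack the gap under the front foot beside the crank: slide in blue packers flat, one on another and each fully home round the anchor bolt, until the gap left is one that the yellow wedge can close, and slide the wedge thin end first on top of them until it bites firmly under the foot, without forcing it. Finish while still gripping the wedge and pressing it in, so that the stack stays tight; keep packers you do not need well clear of the foot, and do not disturb the jar and the jug.

Things in the scene. Friction and masses are not known exactly. Their poses are not given: they have to be found in the camera images.
- turntable: fixed frame of a small grey-green spray turntable (base plate 190 x 200 mm; aluminium wheel head of 172 mm diameter with a bowl on it, 0.15 m up). Origin within 5 mm of the table top, under the middle. Level +x points from its two front feet towards its rear, +y to its left, +z up. Jack screw in the front foot at x = -140, y = -85 mm; the other front foot is to be packed
- baseplate: the tilting base plate of the turntable, with both front feet and the wheel head; hinged at the rear, the crank raises its front by up to 11 mm. At the stop it is level
- gap_top (a point): middle of the front lower edge of the foot to be packed, at x = -165, y = +75 mm of the turntable: a flat lug 56 mm wide and 14 mm thick, whose underside runs back (+x of the turntable) from here, level once the crank is at its stop. The height of this point above the table is the gap, 17 to 27 mm then and less before
- crank (a joint): angle of the jack crank, rad: grows as it is turned clockwise seen from above, 8.8 at the stop, 0 to 2 at the start. Stiff friction, 3 to 5 N at the knob, and it stays where it is left
- crank_knob (a point): centre of the crank's black upright knob, 20 mm in diameter and 34 mm tall, that spins freely on the crank arm 40 mm from the crank's axis; the arm's top is 17 mm below this point
- crank_axis (a point): point on the vertical axis of the crank, level with the knob's centre
- home (a point): mark at about table level under the foot, axes parallel to those of turntable: the centre of a packer that is fully home lies above this point, with the packer's +x along the turntable's +x. Its slot's end then touches the bolt and it sticks out 45 mm in front of the foot
- packer1_mid (a point): centre (half-way up) of a blue U-shaped plastic packer, 95 long (its x) x 44 wide (y) x 8 mm thick, 35 g, lying flat. Its +x end has an open slot, 20 mm wide and 30 mm deep, that goes round the bolt; its -x end is solid
- packer2_mid (a point): the same, second packer
- packer3_mid (a point): the same, third packer
- wedge_grip (a point): centre, half-way up, of the heel of the yellow forked wedge: a block 35 long (x) x 44 wide (y) x 14 mm high. From 17.5 mm ahead of here (+x) the top slopes from 14 mm down to 2 mm at the thin end, 97.5 mm ahead; the heel ends 17.5 mm behind. Flat underside; a slot 20 mm wide, 58 mm deep from the thin end goes round the bolt. 40 to 65 g. It closes gaps of 3 to 13 mm
- wedge: the same wedge; origin in the middle of its length and width, on its underside
- packer1: first packer; origin in the middle of its underside, axes as the point's
- packer2: second packer, likewise
- packer3: third packer, likewise
- oxide_jar: small jar with a black lid, 54 mm wide and 74 mm tall, standing behind on the left; a bystander, origin at the centre of its foot
- jug: white plastic measuring jug, 122 x 90 x 102 mm, on the left; a bystander, origin at the centre of its foot
- bolt (a point): axis of the steel anchor bolt, 10 mm in diameter, upright and fixed, through the foot 25 mm behind its front edge; this point is at about table level, its top is 60 mm higher and its nut stands clear above the foot
- wedge_tip (a point): middle of the wedge's thin end (its slot's mouth), 97.5 mm ahead (+x) of wedge_grip, half-way up its 2 mm
- glaze_tub_gl2: tall glaze tub with a dark lid, 131 mm wide and 189 mm tall, fixed, on the right of the table; a second one of the same size stands 0.12 m farther to the right. Keep the arm clear of them. Origin at the centre of its foot
There are look-alikes about, which are no part of the job. Leave any brown or pink look-alike of the packer3 alone.

How it is judged:
By the outcome, as a careful person would: the job done as asked, in the order asked, and still so for the second after the job is handed in, while the arm keeps its last pose, push and grip.
It also fails if it takes over 72 s, if anything falls off the work surface, if the arm or the gripper's body presses on something with over 40 N, if the wrist force passes 120 N, or if a joint passes its speed limit or range.

### The arm

A 7-joint arm with a two-finger parallel gripper is mounted at the origin on a cart in front of the work surface, level with it; the furniture and walls round the work are solid. World frame = base frame: x ahead of the robot, y to its left, z up, the work surface at z = 0. Lengths are in m, angles in degrees, forces in N, time in s.
With the tool pointing down it reaches from about 0.4 to 0.875 m from the base axis. Payload 6.5 kg.
Tool frame: the origin (TCP) lies at the very end of the fingers, on their centre line; the grasp point (between the pads) lies 19 mm behind it (r.grip_depth is the distance from the TCP to the grasp point, in m); z points along the fingers, y is the direction in which the jaws open and shut (so a half turn about z gives the same grasp; the last joint's range is limited). The gripper opens to 88 mm and grips with 3 to 60 N. Pads are 18 mm wide; open, the fingers measure 123 mm over their backs; the gripper's body (75 mm by 187 mm) begins 45 mm behind the grasp point.
Start: joints at [62.441, 30.733, -0.252, 88.115, 0.149, 61.152, -4.079], TCP at [0.262, -0.595, 0.2] pointing down, gripper open.
Joint ranges: [-154.64, 154.64], [-21.42, 123.67], [-72.66, 72.17], [13.99, 137.28], [-74.86, 254.86], [10.95, 109.41], [-158.01, 158.01]. Speed limits (degrees/s): [136.94, 136.94, 180, 180, 180, 180, 180].

### API

Orientations are given as [roll, pitch, yaw] about the fixed x, y, z axes, in that order (R = Rz(yaw) Ry(pitch) Rx(roll)).
In Python, from cell import r, camera, ticket gives the robot as it stands. The module is installed in compiled form; this text tells all that it offers.
- The arm moves only by the shell command python3 -m inch 'ROWS' [OPENING] [FORCE]. ROWS is JSON, a list of rows, each a list of 2 entries, a list of its own where there are three numbers: the shift along the tool's x, y, z normalised to -1 to 1, where 1 is 0.2 m, then the turn, a rotation vector about the tool's x, y, z normalised to -1 to 1, where 1 is 90 degrees. A call has 1 to 20 rows; each row is the pose to reach, as a shift and turn from the pose commanded when the call began, along the tool's axes at that moment; what a row does not reach only later rows make up. A row lasts 1/10 s, in which the tool goes at most 50 mm and 8.59 degrees, less where a joint would pass 70% of its speed; a pose out of reach is approached as far as the arm can. A call with a number of a shift or a turn outside -1 to 1 is refused whole. A call with a gripper value outside its range is refused whole. OPENING is the finger opening in mm, from 0 to 88.1, set as the call begins (- or left out, the last holds). The fingers move at their own pace and stop on an object; FORCE is the grip in N (left out, the last holds). Time passes only in rows, so rows that repeat a pose let the fingers close. It gives the time, the measured TCP pose, the force and the opening at its end, in the units of the state.
- r.get_state(): the state, without advancing time (a new reading comes with each control period).
- camera(name): name is "scene" or "top"; returns a dict with "pixels" (384x512x3 uint8, blue, green, red), "range_z" (384x512 float32, m along the optical axis (not along the pixel's ray), 0 where there is no reading), "mtx" (3x3 intrinsics, pixels), "k1" (the pictures are not rectified: a ray, as slopes to the right and down, at radius r is drawn at 1 + k1 r^2 times it, then the intrinsics apply), "origin" and "rotation" of the camera in the world. Camera axes: x right, y up, looking along -z (the intrinsics and any distortion apply to the point x, -y, -z); pixel columns grow to the right and rows downward; lengths in m; the calibration is good to about 2 mm. A picture is of the moment at which its call begins.
- ticket.sign_off(): hands the job in, once; it reports no verdict.
The state is a dict: "clock": time; "joint_pos": joint angles; "dq": joint speeds; "joint_efforts": joint torques, N m; "tool_pos": TCP position; "orientation": TCP orientation; "ft_force": force on the tool from outside, world axes, zero at the start; "ft_torque": the same for the moment, N m; "finger_gap": finger opening in m.
Only numpy, scipy, OpenCV 4.12 (cv2) and the standard library are available. Lean on these libraries where they do the work, as an engineer would, in place of code of your own. Each camera call takes 0.05 s, during which the arm holds its last target.

## Working session

There is one attempt and no reset: what is moved stays moved. The work goes in short steps, Python scripts to look and compute and a shell command to move; the robot and the scene stay as the last step left them, time stands still between calls to the robot, and variables do not carry over. Pictures are saved under pics/ and viewed, and the job is handed in when it is done.

```bash
mkdir -p pics; ls
python3 - <<'E'
from cell import r,camera
import cv2,numpy as np
print(r.get_state())
for n in("scene","top"):
    c=camera(n); cv2.imwrite(f"pics/{n}0.png",c["pixels"]); np.savez(f"{n}0.npz",**c)
    print(n,c["mtx"],c["k1"],c["origin"],c["rotation"])
E
```

```text
pics
{'clock': 0.0, 'joint_pos': array([62.44141843, 30.77763513, -0.25368943, 88.17163145,  0.148521  ,
       61.15158942, -4.0814153 ]), 'dq': array([-0.04096592, -0.01095614, -0.04763254,  0.08189115,  0.01248863,
       -0.00892401, -0.02329433]), 'joint_efforts': array([-5.11488452e-04, -5.70995951e+01,  9.90174785e-01, -2.51610374e+01,
       -5.64004888e-02,  1.77230017e-02,  1.72365817e-04]), 'tool_pos': array([ 0.26164242, -0.5942567 ,  0.19903133]), 'orientation': array([-1.79899738e+02,  7.30356684e-03,  2.37670214e+01]), 'ft_force': array([ 0.39701677, -0.52586615, -0.36950397]), 'ft_torque': array([0.04160825, 0.00920798, 0.05053703]), 'finger_gap': 0.08851642365209199}
scene [[347.25911418   0.         253.92364942]
 [  0.         347.25911418 188.44503799]
 [  0.           0.           1.        ]] -0.0072561502088572686 [0.18547758 0.56910137 0.94356787] [  37.3867034    -0.21680581 -141.58742714]
top [[451.59976748   0.         251.18474365]
 [  0.         451.59976748 189.81858366]
 [  0.           0.           1.        ]] -0.12763268855179472 [0.39567494 0.04440977 1.71082772] [  6.14597331  -0.3248842  -89.90309188]
```

View pics/scene0.png

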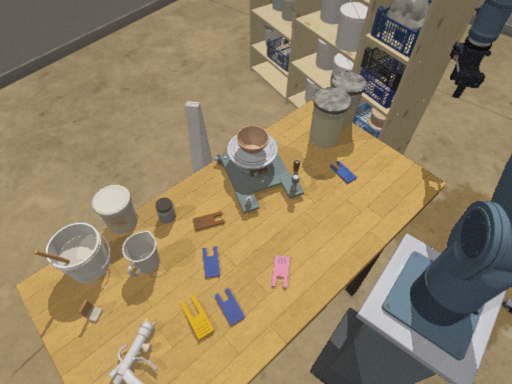

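View pics/top0.png

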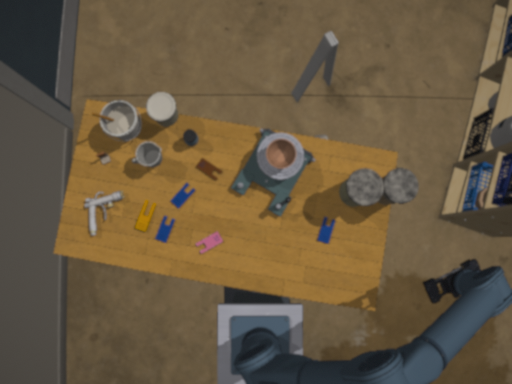

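The scene view shows the turntable at (255,180) with its crank knob near (296,165). The blue packers are at (211,262), (229,307) and (343,172), and the yellow wedge is at (196,318). The look-alikes are brown (208,222) and pink (281,270). The jar is at (165,210) and the jug at (142,253). In the top view the packers are at (183,194), (165,229) and (326,230), and the wedge is at (145,216).

```bash
cat > h.py <<'E'
import numpy as np,cv2
from scipy.spatial.transform import Rotation as Ro
def load(f): 
    d=np.load(f); return {k:d[k] for k in d.files}
def snap(n,tag):
    from cell import camera
    c=camera(n); cv2.imwrite(f"pics/{n}{tag}.png",c["pixels"]); np.savez(f"{n}{tag}.npz",**c); return c
def RM(c): return Ro.from_euler('xyz',c["rotation"],degrees=True).as_matrix()
def ray(c,uv):
    uv=np.atleast_2d(np.asarray(uv,float)); K=c["mtx"]
    p=cv2.undistortPoints(uv.reshape(-1,1,2),K,np.array([float(c["k1"]),0,0,0]))[:,0]
    d=np.c_[p[:,0],-p[:,1],-np.ones(len(p))]
    return d@RM(c).T   # unit depth
def plane(c,uv,z):
    d=ray(c,uv);o=c["origin"]; return o+d*((z-o[2])/d[:,2])[:,None]
def depthpt(c,uv):
    d=ray(c,uv); uv=np.atleast_2d(np.round(uv).astype(int)); return c["origin"]+d*c["range_z"][uv[:,1],uv[:,0]][:,None]
def proj(c,P):
    q=(np.atleast_2d(P)-c["origin"])@RM(c); x=q[:,0]/-q[:,2]; y=-q[:,1]/-q[:,2]
    f=1+float(c["k1"])*(x*x+y*y); K=c["mtx"]; return np.c_[x*f*K[0,0]+K[0,2],y*f*K[1,1]+K[1,2]]
def tri(cs,uvs):
    A=np.zeros((3,3));b=np.zeros(3)
    for c,u in zip(cs,uvs):
        d=ray(c,u)[0];d/=np.linalg.norm(d);M=np.eye(3)-np.outer(d,d);A+=M;b+=M@c["origin"]
    x=np.linalg.solve(A,b)
    return x,[float(np.linalg.norm(proj(c,x)[0]-u)) for c,u in zip(cs,uvs)]
def cloud(c):
    h,w=c["range_z"].shape; u,v=np.meshgrid(np.arange(w),np.arange(h))
    uv=np.c_[u.ravel(),v.ravel()].astype(float); d=ray(c,uv)
    return (c["origin"]+d*c["range_z"].ravel()[:,None]).reshape(h,w,3)
def crop(c,box,s,fn):
    x0,y0,x1,y1=box; cv2.imwrite(fn,cv2.resize(c["pixels"][y0:y1,x0:x1],None,fx=s,fy=s,interpolation=cv2.INTER_CUBIC))
E
python3 - <<'E'
from h import *
S=load("scene0.npz");T=load("top0.npz")
for n,c in(("scene",S),("top",T)):
    hsv=cv2.cvtColor(c["pixels"],cv2.COLOR_BGR2HSV); P=cloud(c)
    # table check
    tab=cv2.inRange(hsv,(10,80,80),(25,220,255))>0; print(n,"table z med",np.nanmedian(P[...,2][tab&(c["range_z"]>0)]))
    for col,lo,hi in(("blue",(105,120,60),(130,255,255)),("yel",(22,190,120),(32,255,255)),("brown",(5,100,20),(16,255,130)),("pink",(140,60,120),(179,255,255))):
        m=cv2.inRange(hsv,lo,hi)
        k,l,st,ce=cv2.connectedComponentsWithStats(m)
        for i in range(1,k):
            if 60<st[i,4]<2500:
                q=P[l==i]; print(n,col,st[i,4],ce[i].round(1),np.median(q,axis=0).round(4))
crop(S,(210,110,330,220),6,"pics/c1.png"); crop(T,(225,120,325,220),6,"pics/c2.png")
E
```

```text
scene table z med -0.4884768204058898
scene blue 63 [398.8  24.1] [ 0.6404 -1.1238  0.1129]
scene blue 71 [389.2  98.1] [ 0.5629 -1.109  -0.2624]
scene blue 170 [345.2 173.1] [ 0.4175 -0.2451  0.0087]
scene yel 498 [198.1 320. ] [0.4655 0.4415 0.0126]
scene brown 86 [ 86.  308.4] [0.7065 0.6031 0.0437]
scene pink 387 [280.6 269.3] [0.3854 0.188  0.0081]
top table z med -0.8544623302289331
top blue 281 [475.8 185.3] [ 0.6425 -1.1243 -0.5255]
top blue 65 [507.9 176.6] [ 0.6641 -1.1399 -0.2356]
top blue 162 [180.4 197.3] [0.5489 0.305  0.0078]
top blue 174 [163.7 231.1] [0.4219 0.3653 0.0075]
top blue 172 [325.1 232.3] [ 0.4194 -0.2435  0.007 ]
top brown 333 [282.9 150.9] [ 0.7144 -0.083   0.115 ]
top brown 244 [207.5 168.1] [0.6627 0.2037 0.0067]
top pink 242 [210.1 241.3] [0.3853 0.1887 0.0078]
```

View pics/c1.png

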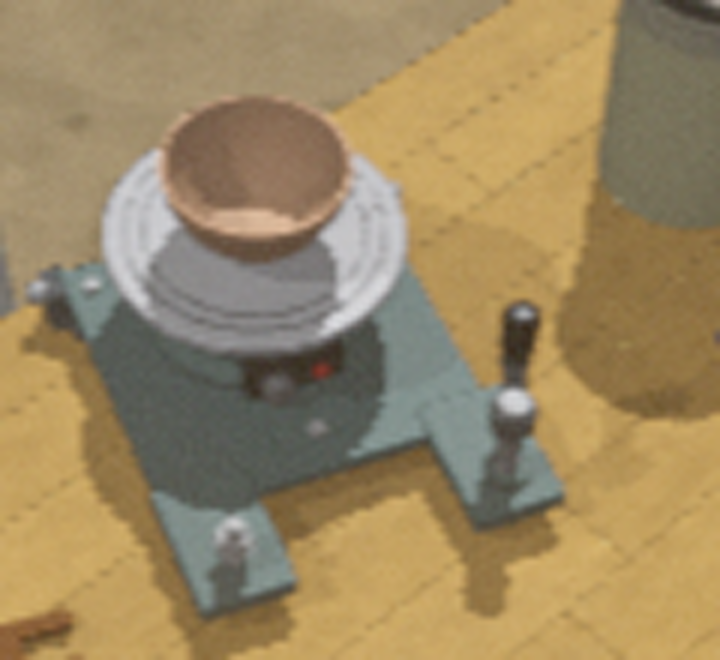

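View pics/c2.png

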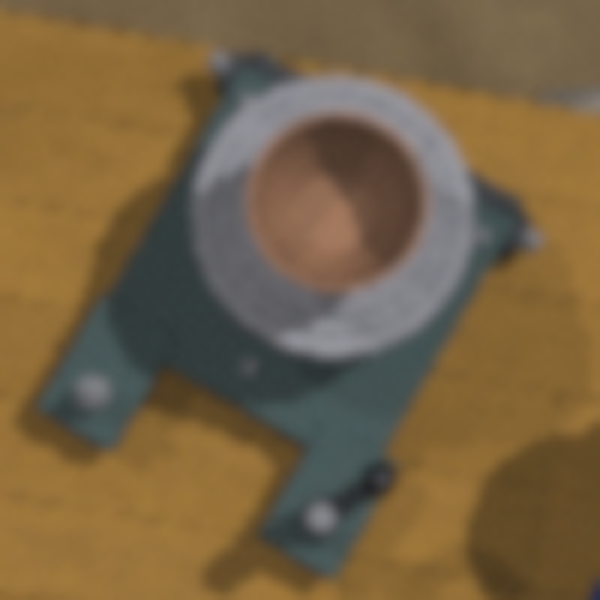

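The enlarged crops show the jack hub at scene (295.5,178) and top (278.3,206). The black knob is at scene (297,166) and top (288,199.5). The bolt nut on the other foot is at scene (249,198) and top (240,185).

Run:
```python
from h import *
S=load("scene0.npz");T=load("top0.npz")
f=lambda x0,y0,X,Y,s=6:((X+.5)/s-.5+x0,(Y+.5)/s-.5+y0)
for n,a,b in(("nut",(233,530),(92,388)),("hub",(513,405),(320,517)),("knobtop",(521,312),(380,476)),):
    a=f(210,110,*a);b=f(225,120,*b); print(n,tri((S,T),(a,b)),"depth",depthpt(S,a).round(4),depthpt(T,b).round(4))
PS=cloud(S);PT=cloud(T)
# foot plate points by depth, z stats
for nm,pts in(("packfoot",[(185,560),(265,545),(205,595),(275,580)]),("jackfoot",[(440,420),(480,500),(540,490)]),("plate",[(300,440),(400,420),(430,340)]),("table",[(120,560),(350,560),(600,540)]),("wheel",[(150,230),(200,330),(380,230)]),("bowlrim",[(170,150),(340,200),(255,98)])):
    print(nm,[depthpt(S,f(210,110,*p))[0].round(4).tolist() for p in pts])
for nm,pts in(("packfoot",[(60,400),(100,430),(130,370),(100,340)]),("jackfoot",[(285,520),(330,560),(300,480)]),("table",[(50,500),(200,460),(450,400)])):
    print("T",nm,[depthpt(T,f(225,120,*p))[0].round(4).tolist() for p in pts])
# turntable corners, foot corners
for nm,a in(("foot L",(207,615)),("foot R",(295,583)),("jack L",(482,525)),("jack R",(562,496))):
    print(nm,plane(S,f(210,110,*a),0.02).round(4))
for nm,a in(("foot L",(38,403)),("foot R",(110,447)),("jackL",(262,533)),("jack R",(330,573))):
    print("T",nm,plane(T,f(225,120,*a),0.03).round(4))
hsv=cv2.cvtColor(S["pixels"],cv2.COLOR_BGR2HSV)
print(hsv[262,211],hsv[307,229],hsv[172,343],hsv[320,198])
```

```text
nut (array([0.59403707, 0.07677711, 0.05754169]), [0.08689153432608338, 0.07413991064844361]) depth [[0.5927 0.078  0.06  ]] [[0.5946 0.077  0.0547]]
hub (array([ 0.51325093, -0.06047279,  0.09116049]), [0.19772611767145992, 0.17341532488097164]) depth [[ 0.5141 -0.0607  0.0906]] [[ 0.513  -0.061   0.0863]]
knobtop (array([ 0.53510372, -0.09432564,  0.11996488]), [0.07053591751148311, 0.06296985495524865]) depth [[ 0.5366 -0.0967  0.1169]] [[ 0.5358 -0.0953  0.1094]]
packfoot [[0.6171, 0.0894, 0.0236], [0.5877, 0.0571, 0.0278], [0.594, 0.1006, 0.0243], [0.5698, 0.0711, 0.0268]]
jackfoot [[0.5634, -0.0708, 0.0299], [0.5148, -0.0407, 0.0268], [0.4931, -0.0675, 0.0261]]
plate [[0.6179, -0.0125, 0.0264], [0.5811, -0.0568, 0.0298], [0.6025, -0.1156, 0.0301]]
table [[0.6559, 0.0998, 0.0006], [0.5566, 0.0207, 0.0007], [0.4563, -0.0776, -0.0004]]
wheel [[0.744, -0.0353, 0.0949], [0.6742, 0.005, 0.0952], [0.6426, -0.1158, 0.0953]]
bowlrim [[0.7441, -0.0553, 0.1415], [0.6436, -0.077, 0.1489], [0.7299, -0.1124, 0.147]]
T packfoot [[0.5911, 0.0977, 0.0204], [0.5711, 0.0723, 0.0311], [0.6091, 0.0538, 0.0287], [0.6289, 0.0727, 0.0222]]
T jackfoot [[0.5152, -0.0429, 0.03], [0.4906, -0.0711, 0.0257], [0.5403, -0.0524, 0.0285]]
T table [[0.5297, 0.1043, 0.0001], [0.555, 0.0094, 0.0036], [0.5949, -0.1507, -0.0071]]
foot L [[0.5869 0.1076 0.02  ]]
foot R [[0.5631 0.0623 0.02  ]]
jack L [[ 0.5066 -0.0319  0.02  ]]
jack R [[ 0.4833 -0.0758  0.02  ]]
T foot L [[0.5881 0.1111 0.03  ]]
T foot R [[0.5606 0.0661 0.03  ]]
T jackL [[ 0.5071 -0.0286  0.03  ]]
T jack R [[ 0.4823 -0.0708  0.03  ]]
[114 109 159] [114 107 158] [110 134 167] [ 22 202 217]
```

```bash
cat > meas.py <<'E'
from h import *
def masks(c):
    hsv=cv2.cvtColor(c["pixels"],cv2.COLOR_BGR2HSV)
    return {"blue":cv2.inRange(hsv,(104,85,60),(130,255,255)),"yel":cv2.inRange(hsv,(18,170,110),(32,255,255)) }
def blobs(c,col,z,lo=60,hi=900,m=None):
    m=masks(c)[col] if m is None else m
    m=cv2.morphologyEx(m,cv2.MORPH_OPEN,np.ones((2,2)))
    k,l,st,ce=cv2.connectedComponentsWithStats(m); out=[]
    for i in range(1,k):
        if lo<st[i,4]<hi:
            big=cv2.resize((l==i).astype(np.float32),None,fx=8,fy=8,interpolation=cv2.INTER_LINEAR)
            cn=max(cv2.findContours((big>.5).astype(np.uint8),cv2.RETR_EXTERNAL,cv2.CHAIN_APPROX_NONE)[0],key=len)[:,0]
            uv=(cn+.5)/8-.5; P=plane(c,uv,z)[:,:2]
            if not(0.2<P[:,0].mean()<0.9 and -.6<P[:,1].mean()<.8): continue
            rc=cv2.minAreaRect((P*1000).astype(np.float32)); box=cv2.boxPoints(rc)
            e=box[1]-box[0],box[2]-box[1]; L=max(e,key=np.linalg.norm); ax=L/np.linalg.norm(L)
            # area centroid -> solid end is on the side of centroid
            cen=cv2.moments((P*1000).astype(np.float32).reshape(-1,1,2)); cg=np.array([cen["m10"],cen["m01"]])/cen["m00"]
            if np.dot(cg-rc[0],ax)>0: ax=-ax   # +x to the slot end
            out.append((ce[i].round(0),np.round(rc[0],1),sorted(np.round(rc[1],1)),round(float(np.degrees(np.arctan2(ax[1],ax[0]))),1),cg.round(1)))
    return out
E
python3 - <<'E'
from meas import *
S=load("scene0.npz");T=load("top0.npz")
for n,c in(("S",S),("T",T)):
    for b in blobs(c,"blue",.007): print(n,"blue",*b)
    for b in blobs(c,"yel",.008,hi=1500): print(n,"yel",*b)
P=cloud(T)
for u in((362,187),(400,185),(346,176)): print("lid",depthpt(T,u).round(3))
m=(P[...,2]>.17)&(P[...,2]<.2)&(P[...,1]<-.15)&(P[...,1]>-.6)&(P[...,0]>.4)&(P[...,0]<.8)
l=cv2.connectedComponents(m.astype(np.uint8))[1]
for i in range(1,l.max()+1):
    if (l==i).sum()>100:q=P[l==i];print((l==i).sum(),q.min(0).round(3),q.max(0).round(3))
crop(S,(160,210,310,345),5,"pics/c3.png")
E
```

```text
S blue [345. 174.] [ 424.3 -247.4] [np.float64(45.3), np.float64(94.3)] -17.0 [ 418.  -245.3]
S blue [212. 265.] [555.2 295.6] [np.float64(42.0), np.float64(92.2)] -41.5 [549.8 300.4]
S blue [232. 309.] [428.2 360.1] [np.float64(42.7), np.float64(93.1)] -21.2 [421.5 362.5]
S yel [199. 321.] [477.2 436.1] [np.float64(47.1), np.float64(116.2)] -18.7 [469.8 438.6]
T blue [182. 199.] [551.2 293.9] [np.float64(40.8), np.float64(82.9)] -44.3 [545.  299.4]
T blue [165. 232.] [425.4 358.1] [np.float64(43.0), np.float64(90.4)] -21.0 [419.  360.6]
T blue [326. 233.] [ 421.7 -250.4] [np.float64(43.2), np.float64(88.2)] -17.3 [ 414.  -248.9]
T yel [146. 217.] [477.5 433.4] [np.float64(58.7), np.float64(126.3)] -19.0 [474. 435.]
lid [[ 0.571 -0.345  0.181]]
lid [[ 0.579 -0.481  0.177]]
lid [[ 0.635 -0.331 -0.005]]
2078 [ 0.509 -0.547  0.171] [ 0.639 -0.288  0.196]
```

View pics/c3.png

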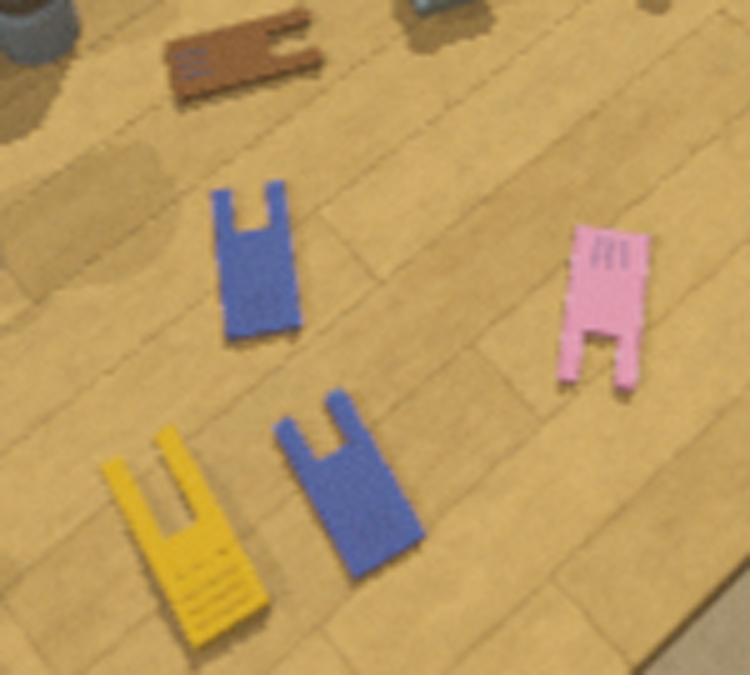

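The three blue pieces measure about 94 x 44 mm, so they are the packers (S1 at 555,295; S2 at 427,359; S3 at 423,-248 mm). The brown and pink pieces are the look-alikes. Next is the crank.

```bash
cat > plan.py <<'E'
import sys
from h import *
from cell import r
def plan(*wps,start=None):
    """wps: (x,y,z,yaw); prints shifts in tool units from the current (or given) pose"""
    s=r.get_state(); 
    if start is None: p=np.array(s["tool_pos"]);R0=Ro.from_euler('xyz',s["orientation"],degrees=True)
    else: p=np.array(start[:3]);R0=Ro.from_euler('xyz',[180,0,start[3]],degrees=True)
    for w in wps:
        R1=Ro.from_euler('xyz',[180,0,w[3]],degrees=True)
        d=R0.inv().apply(np.array(w[:3])-p); t=(R0.inv()*R1).as_rotvec()
        n=max(np.linalg.norm(d)/.05,np.degrees(np.linalg.norm(t))/8.59)
        print("shift",(d/.2).round(4).tolist(),"turn",(t/(np.pi/2)).round(4).tolist(),"rows>=%.1f"%n)
def st():
    s=r.get_state(); print("t",round(s["clock"],2),"p",s["tool_pos"].round(4),"o",s["orientation"].round(2),"F",s["ft_force"].round(1),"gap",round(s["finger_gap"]*1000,1))
E
python3 - <<'E'
from plan import *
st(); plan((.32,-.40,.2,23.77),(.36,-.26,.2,23.77))
plan((.4,-.24,.2,23.77),(.535,-.094,.15,23.77),(.535,-.094,.098,23.77),start=(.36,-.26,.2,23.77))
E
```

```text
t 0.1 p [ 0.2617 -0.5943  0.1992] o [-1.7991e+02  1.0000e-02  2.3770e+01] F [-0.3  0.6  0.5] gap 88.1
shift [0.6584, -0.7717, -0.0031] turn [-0.001, 0.0001, 0.0] rows>=4.1
shift [1.1237, -1.3317, -0.0024] turn [-0.001, 0.0001, 0.0] rows>=7.0
shift [0.2233, -0.0109, -0.0] turn [0.0, 0.0, 0.0] rows>=0.9
shift [1.1353, -0.4069, 0.25] turn [0.0, 0.0, 0.0] rows>=4.9
shift [1.1353, -0.4069, 0.51] turn [0.0, 0.0, 0.0] rows>=5.2
```

```bash
python3 -m inch '[[[0.66,-0.77,0],[0,0,0]],[[0.66,-0.77,0],[0,0,0]],[[0.66,-0.77,0],[0,0,0]],[[0.8,-0.95,0],[0,0,0]],[[0.85,-1,0],[0,0,0]],[[0.85,-1,0],[0,0,0]]]' 60 20 && python3 -c "
from plan import *
st(); plan((.45,-.20,.2,23.77),(.536,-.095,.16,23.77),(.536,-.095,.098,23.77))"
```

```text
clock: 0.7
tool_pos: [0.3384, -0.3378, 0.1996]
orientation: [-179.9, -0.0, 24.2]
ft_force: [0.8, -0.2, 0.3]
finger_gap: 0.0601
t 0.7 p [ 0.3384 -0.3378  0.1996] o [-1.7986e+02 -4.0000e-02  2.4150e+01] F [ 0.8 -0.2  0.3] gap 60.1
shift [0.791, -0.4003, -0.0002] turn [-0.0015, -0.0005, 0.0043] rows>=3.5
shift [1.398, -0.7029, 0.2009] turn [-0.0015, -0.0005, 0.0043] rows>=6.3
shift [1.3978, -0.7021, 0.5109] turn [-0.0015, -0.0005, 0.0043] rows>=6.6
```

```bash
python3 -m inch '[[[0.25,-0.13,0],[0,0,0]],[[0.5,-0.25,0],[0,0,0]],[[0.75,-0.38,0],[0,0,0]],[[0.9,-0.45,0.1],[0,0,0]],[[0.95,-0.48,0.1],[0,0,0]],[[0.95,-0.48,0.1],[0,0,0]],[[0.95,-0.48,0.1],[0,0,0]]]' && python3 -c "
from plan import *
from meas import *
st(); snap('scene','1');c=snap('top','1');st(); plan((.536,-.095,.16,23.77),(.536,-.095,.098,23.77))"
```

```text
clock: 1.4
tool_pos: [0.4716, -0.1801, 0.1797]
orientation: [180.0, 0.1, 23.7]
ft_force: [-0.2, -0.7, -0.8]
finger_gap: 0.06
t 1.4 p [ 0.4716 -0.1801  0.1797] o [1.7999e+02 6.0000e-02 2.3720e+01] F [-0.2 -0.7 -0.8] gap 60.0
t 1.5 p [ 0.4712 -0.1809  0.18  ] o [1.7996e+02 4.0000e-02 2.3600e+01] F [-0.5 -0.7  0.1] gap 59.9
shift [0.4689, -0.2641, 0.0996] turn [0.0004, 0.0005, -0.0019] rows>=2.2
shift [0.4692, -0.2643, 0.4096] turn [0.0004, 0.0005, -0.0019] rows>=2.7
```

View pics/scene1.png

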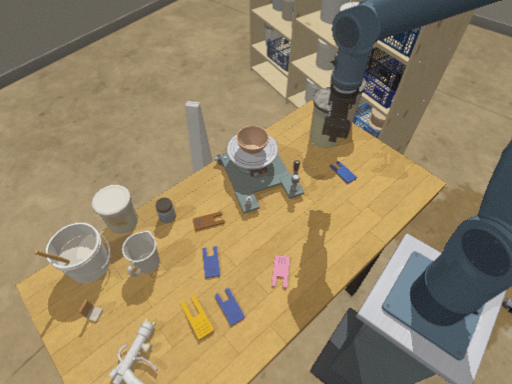

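The gripper is at (342,115), still to the right of the knob at (296,166), and the path between them is clear. I move over the knob and then straight down.

```bash
python3 -m inch '[[[0.23,-0.13,0.05],[0,0,0]],[[0.4,-0.22,0.09],[0,0,0]],[[0.469,-0.264,0.1],[0,0,0]],[[0.469,-0.264,0.1],[0,0,0]],[[0.469,-0.264,0.2],[0,0,0]],[[0.469,-0.264,0.35],[0,0,0]],[[0.469,-0.264,0.41],[0,0,0]],[[0.469,-0.264,0.41],[0,0,0]]]' 60 20 && python3 -c "
from plan import *
st(); snap('scene','2');c=load('scene2.npz');crop(c,(240,90,360,200),6,'pics/c4.png')"
```

```text
clock: 2.3
tool_pos: [0.5346, -0.0946, 0.0967]
orientation: [-179.9, 0.2, 23.6]
ft_force: [-0.0, 0.2, 0.9]
finger_gap: 0.0601
t 2.3 p [ 0.5346 -0.0946  0.0967] o [-179.94    0.2    23.63] F [-0.   0.2  0.9] gap 60.1
```

View pics/c4.png

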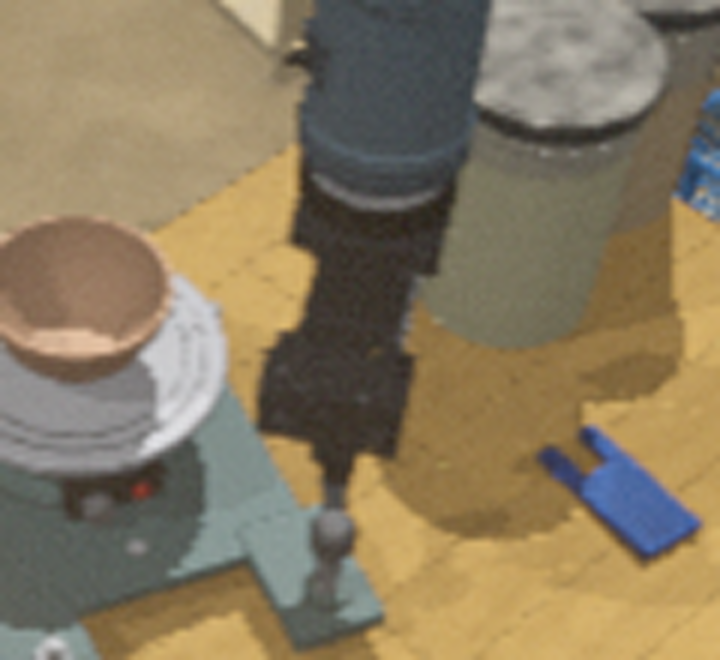

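```bash
python3 -m inch '[[[0,0,0],[0,0,0]],[[0,0,0],[0,0,0]],[[0,0,0],[0,0,0]],[[0,0,0],[0,0,0]],[[0,0,0],[0,0,0]]]' 10 20
cat > circ.py <<'E'
from plan import *
def circ(C,yaw,degs,P=None,R=.04,a0=None):
    s=r.get_state();p=np.array(s["tool_pos"]) if P is None else np.array(P)
    v=p[:2]-C; a=np.arctan2(v[1],v[0]) if a0 is None else np.radians(a0); print("r",np.hypot(*v).round(4),"ang",np.degrees(a).round(1),"z",p[2].round(4))
    y=np.radians(yaw);X=np.array([np.cos(y),np.sin(y)]);Y=np.array([np.sin(y),-np.cos(y)])
    print("".join("[[%.3f,%.3f,0],[0,0,0]],"%tuple(np.array([d@X,d@Y])/.2) for d in [np.array(C)+R*np.array([np.cos(a-np.radians(k)),np.sin(a-np.radians(k))])-p[:2] for k in degs]))
E
python3 -c "
from circ import *
st(); circ((.5134,-.0607),23.7,range(12,241,12))"
```

```text
clock: 2.85
tool_pos: [0.5368, -0.0927, 0.0982]
orientation: [180.0, -0.0, 23.8]
ft_force: [0.4, -0.1, -0.2]
finger_gap: 0.0223
t 2.85 p [ 0.5368 -0.0927  0.0982] o [ 1.7999e+02 -2.0000e-02  2.3780e+01] F [ 0.4 -0.1 -0.2] gap 22.3
r 0.0397 ang -53.8 z 0.0982
[[-0.041,0.006,0],[0,0,0]],[[-0.083,0.002,0],[0,0,0]],[[-0.123,-0.010,0],[0,0,0]],[[-0.159,-0.031,0],[0,0,0]],[[-0.190,-0.059,0],[0,0,0]],[[-0.215,-0.092,0],[0,0,0]],[[-0.233,-0.130,0],[0,0,0]],[[-0.242,-0.171,0],[0,0,0]],[[-0.242,-0.213,0],[0,0,0]],[[-0.234,-0.254,0],[0,0,0]],[[-0.217,-0.292,0],[0,0,0]],[[-0.193,-0.326,0],[0,0,0]],[[-0.162,-0.355,0],[0,0,0]],[[-0.126,-0.376,0],[0,0,0]],[[-0.086,-0.389,0],[0,0,0]],[[-0.045,-0.394,0],[0,0,0]],[[-0.003,-0.390,0],[0,0,0]],[[0.037,-0.377,0],[0,0,0]],[[0.073,-0.357,0],[0,0,0]],[[0.105,-0.329,0],[0,0,0]],
```

```bash
python3 -m inch '[[[0,0,0],[0,0,0]],[[-0.02,0.003,0],[0,0,0]],[[-0.04,0.006,0],[0,0,0]],[[-0.06,0.005,0],[0,0,0]],[[-0.083,0.002,0],[0,0,0]],[[-0.103,-0.004,0],[0,0,0]],[[-0.123,-0.01,0],[0,0,0]]]' && python3 -c "
from circ import *
st(); circ((.5134,-.0607),23.7,[0])
from cell import r;import numpy as np
print(np.mean([r.get_state()['tool_pos'] for _ in range(5)],0))"
```

```text
clock: 3.55
tool_pos: [0.5129, -0.1009, 0.0979]
orientation: [-180.0, 0.0, 23.8]
ft_force: [0.2, -0.5, -0.2]
finger_gap: 0.0098
t 3.55 p [ 0.5129 -0.1009  0.0979] o [-1.800e+02  1.000e-02  2.376e+01] F [ 0.2 -0.5 -0.2] gap 9.8
r 0.0402 ang -90.7 z 0.0979
[[0.000,-0.001,0],[0,0,0]],
[ 0.51290678 -0.10091009  0.09792236]
```

The opening fell to 9.8 mm, so the knob is not between the fingers. I look again.

```bash
python3 -c "
from plan import *
c=snap('scene','3');crop(c,(240,110,340,200),7,'pics/c5.png');c=snap('top','3');crop(c,(225,140,325,230),7,'pics/c6.png')"
```

```text
(no output)
```

View pics/c5.png

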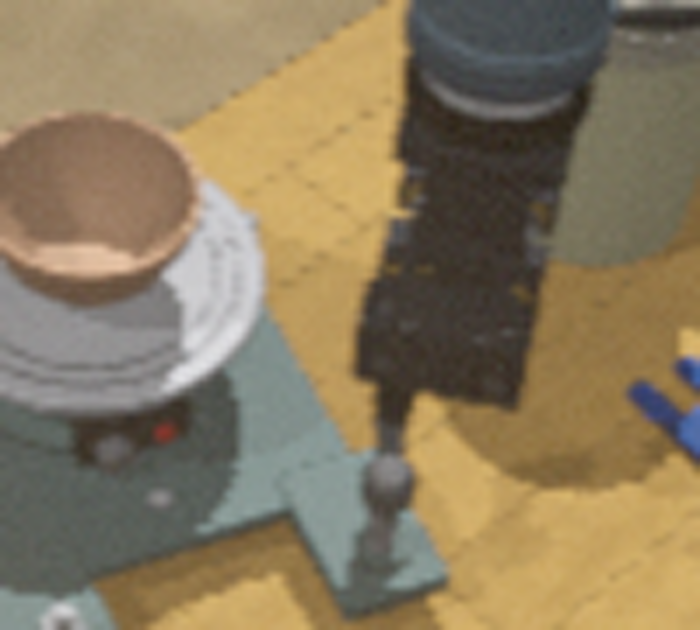

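View pics/c6.png

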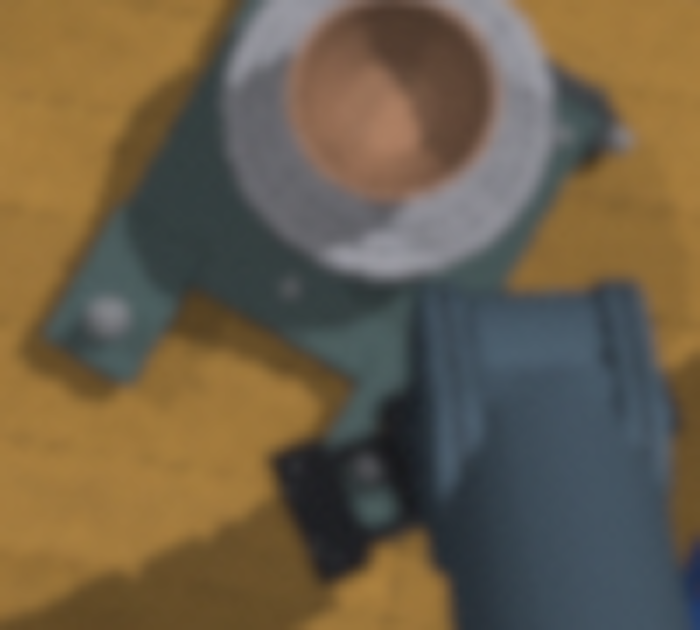

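Run:
```python
from plan import *
c=load('scene3.npz')
for P in [(.513,-.101,.098),(.513,-.101,.16),(.5365,-.0945,.086),(.5365,-.0945,.12),(.5134,-.0607,.09)]:
    u=proj(c,P)[0]; print(P,u.round(1),((u-[240,110])*7).round(0))
Pc=cloud(c)
# dark points near
v=c['pixels'].max(2)<70
m=v&(Pc[...,2]>.06)&(Pc[...,2]<.16)&(abs(Pc[...,0]-.52)<.08)&(abs(Pc[...,1]+.08)<.08)
ys,xs=np.nonzero(m)
for y in range(150,182):
    q=[(x,Pc[y,x].round(3).tolist()) for x in range(288,304) if m[y,x]]
    if q: print(y,q[::3])
```

```text
(0.513, -0.101, 0.098) [302.7 168.2] [439. 407.]
(0.513, -0.101, 0.16) [305. 155.] [455. 315.]
(0.5365, -0.0945, 0.086) [295.1 168.3] [386. 408.]
(0.5365, -0.0945, 0.12) [296.2 161.4] [393. 359.]
(0.5134, -0.0607, 0.09) [295.2 177.3] [387. 471.]
165 [(295, [0.534, -0.086, 0.112])]
166 [(294, [0.538, -0.087, 0.104]), (297, [0.529, -0.091, 0.106])]
167 [(294, [0.537, -0.087, 0.098])]
168 [(295, [0.533, -0.087, 0.097])]
169 [(295, [0.532, -0.086, 0.094])]
170 [(295, [0.533, -0.088, 0.086])]
```

The knob stayed at (295,166) while the fingers closed beside it: I had moved before they finished closing. I open, go back and close fully this time.

```bash
python3 -m inch '[[[0,0,0],[0,0,0]],[[0,0,0],[0,0,0]],[[0,0,0],[0,0,0]],[[0,0,0],[0,0,0]],[[0,0,0],[0,0,0]],[[0.06,0.008,0],[0,0,0]],[[0.118,0.016,0],[0,0,0]],[[0.118,0.016,0],[0,0,0]]]' 42 25 && python3 -m inch '[[[0,0,0],[0,0,0]],[[0,0,0],[0,0,0]],[[0,0,0],[0,0,0]],[[0,0,0],[0,0,0]],[[0,0,0],[0,0,0]],[[0,0,0],[0,0,0]]]' 8 25 && python3 -c "
from circ import *
st(); circ((.5134,-.0607),23.7,range(12,241,12))"
```

```text
clock: 4.45
tool_pos: [0.5388, -0.0931, 0.0982]
orientation: [180.0, -0.1, 23.9]
ft_force: [0.4, 0.0, -0.2]
finger_gap: 0.0421
clock: 5.05
tool_pos: [0.5362, -0.0943, 0.098]
orientation: [180.0, -0.0, 23.8]
ft_force: [0.4, 0.5, -0.1]
finger_gap: 0.0081
t 5.05 p [ 0.5362 -0.0943  0.098 ] o [180.    -0.    23.76] F [ 0.4  0.5 -0.1] gap 8.1
r 0.0406 ang -55.9 z 0.098
[[-0.042,0.000,0],[0,0,0]],[[-0.084,-0.005,0],[0,0,0]],[[-0.123,-0.019,0],[0,0,0]],[[-0.159,-0.041,0],[0,0,0]],[[-0.189,-0.070,0],[0,0,0]],[[-0.213,-0.104,0],[0,0,0]],[[-0.229,-0.143,0],[0,0,0]],[[-0.236,-0.184,0],[0,0,0]],[[-0.235,-0.226,0],[0,0,0]],[[-0.225,-0.267,0],[0,0,0]],[[-0.207,-0.304,0],[0,0,0]],[[-0.182,-0.338,0],[0,0,0]],[[-0.150,-0.365,0],[0,0,0]],[[-0.113,-0.385,0],[0,0,0]],[[-0.073,-0.396,0],[0,0,0]],[[-0.031,-0.400,0],[0,0,0]],[[0.010,-0.394,0],[0,0,0]],[[0.050,-0.380,0],[0,0,0]],[[0.085,-0.358,0],[0,0,0]],[[0.115,-0.329,0],[0,0,0]],
```

```bash
python3 -c "
from plan import *
c=snap('scene','4');crop(c,(240,110,340,200),7,'pics/c5b.png');c=snap('top','4');crop(c,(225,140,325,230),7,'pics/c6b.png')"
```

```text
(no output)
```

View pics/c5b.png

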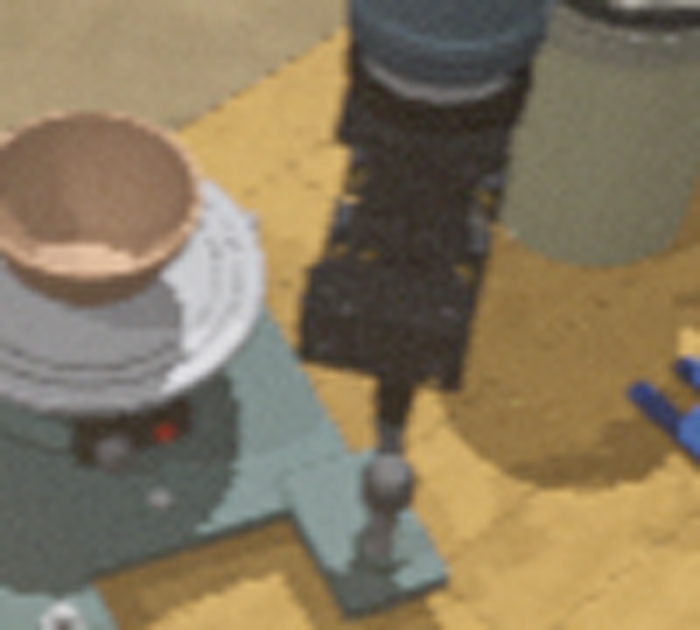

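View pics/c6b.png

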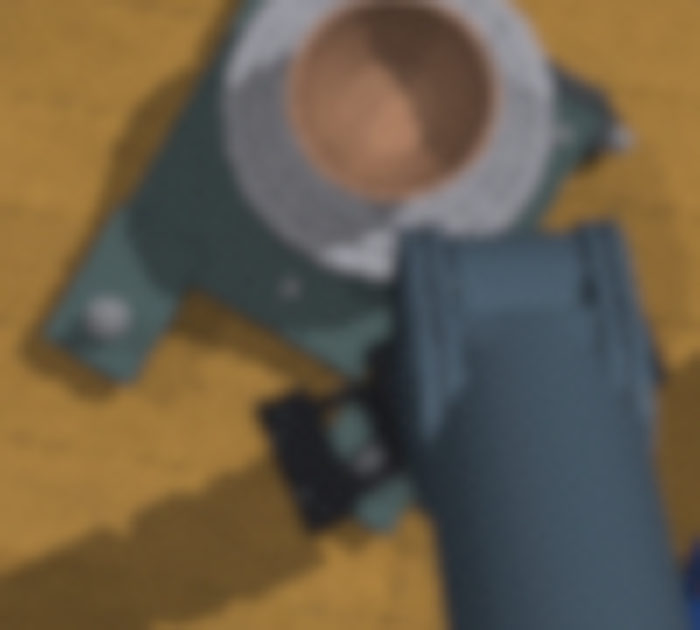

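Run:
```python
from plan import *
for tag in ("0","2","4"):
    c=load(f'scene{tag}.npz');Pc=cloud(c); print(tag)
    for y in range(146,182,2):
        print(y,[ (x,Pc[y,x].round(3).tolist(),int(c['pixels'][y,x].max())) for x in (288,293,296,299)])
s=load('scene2.npz')
for k in (30,47.5):
  for sg in(1,-1):
    for z in(.097,.16):
      P=np.array([.5346,-.0946,z])+sg*k/1000*np.array([.403,-.915,0]); print(k,sg,z,proj(s,P).round(1))
```

```text
0
146 [(288, [0.656, -0.237, -0.001], 194), (293, [0.64, -0.247, 0.001], 200), (296, [0.632, -0.255, 0.0], 195), (299, [0.623, -0.262, 0.0], 198)]
148 [(288, [0.65, -0.229, -0.001], 184), (293, [0.635, -0.239, 0.0], 180), (296, [0.626, -0.248, -0.001], 193), (299, [0.618, -0.255, -0.001], 195)]
150 [(288, [0.643, -0.218, 0.002], 182), (293, [0.629, -0.231, 0.0], 180), (296, [0.621, -0.239, -0.001], 179), (299, [0.611, -0.244, 0.001], 192)]
152 [(288, [0.639, -0.213, -0.003], 181), (293, [0.622, -0.221, 0.001], 184), (296, [0.614, -0.228, 0.001], 184), (299, [0.607, -0.24, -0.004], 179)]
154 [(288, [0.631, -0.202, 0.001], 182), (293, [0.617, -0.214, 0.0], 183), (296, [0.609, -0.221, 0.0], 181), (299, [0.6, -0.228, -0.0], 175)]
156 [(288, [0.625, -0.193, 0.002], 177), (293, [0.612, -0.207, -0.001], 183), (296, [0.603, -0.212, 0.0], 181), (299, [0.595, -0.221, -0.002], 176)]
158 [(288, [0.62, -0.186, 0.0], 179), (293, [0.605, -0.196, 0.002], 182), (296, [0.597, -0.203, 0.002], 184), (299, [0.589, -0.212, -0.0], 182)]
160 [(288, [0.615, -0.178, -0.0], 180), (293, [0.599, -0.187, 0.003], 
[... 6294 characters left out ...]
82], 88), (299, [0.547, -0.149, -0.001], 207)]
176 [(288, [0.56, -0.096, 0.028], 156), (293, [0.522, -0.06, 0.09], 118), (296, [0.515, -0.067, 0.09], 130), (299, [0.541, -0.14, -0.0], 193)]
178 [(288, [0.555, -0.089, 0.028], 155), (293, [0.518, -0.055, 0.088], 106), (296, [0.51, -0.06, 0.09], 130), (299, [0.535, -0.131, 0.003], 139)]
180 [(288, [0.549, -0.08, 0.029], 153), (293, [0.514, -0.05, 0.086], 80), (296, [0.509, -0.06, 0.08], 87), (299, [0.531, -0.125, 0.0], 165)]
30 1 0.097 [[297.6 159.7]]
30 1 0.16 [[299.7 146.2]]
30 -1 0.097 [[294.2 173.3]]
30 -1 0.16 [[296.2 159.9]]
47.5 1 0.097 [[298.5 155.9]]
47.5 1 0.16 [[300.7 142.3]]
47.5 -1 0.097 [[293.2 177.4]]
47.5 -1 0.16 [[295.2 164.1]]
```

Depth shows the fingertips at z≈0.146 while the arm reports 0.097, so the reported TCP height disagrees with the camera. I measure the offset before acting on it.

```bash
python3 - <<'E'
from plan import *
for tag,p in (("1",(.4712,-.1809,.18)),("2",(.5346,-.0946,.0967)),("4",(.5362,-.0943,.098))):
    c=load(f'scene{tag}.npz');Pc=cloud(c); v=c['pixels'].max(2)<100
    m=v&(np.hypot(Pc[...,0]-p[0],Pc[...,1]-p[1])<.1)&(Pc[...,2]>.125)
    q=Pc[m]; q=q[np.argsort(q[:,2])]; print(tag,len(q),"lowest",q[:25:2].round(3).tolist())
    t=np.array([.403,-.915]); n=np.array([.915,.403]); d=q[:,:2]-np.array(p[:2])
    for z in np.arange(.12,.36,.01):
        k=(q[:,2]>=z)&(q[:,2]<z+.01)
        if k.sum(): print(round(z,3),k.sum(),"y",(d[k]@t).min().round(3),(d[k]@t).max().round(3),"x",(d[k]@n).min().round(3),(d[k]@n).max().round(3))
E
python3 -c "
from plan import *
c=load('scene1.npz');crop(c,(300,40,400,150),7,'pics/c7.png')"
```

```text
1 4744 lowest [[0.467, -0.139, 0.223], [0.452, -0.142, 0.226], [0.454, -0.139, 0.227], [0.459, -0.135, 0.227], [0.458, -0.14, 0.228], [0.453, -0.142, 0.23], [0.464, -0.137, 0.23], [0.446, -0.14, 0.231], [0.46, -0.136, 0.233], [0.449, -0.14, 0.234], [0.453, -0.139, 0.236], [0.464, -0.135, 0.236], [0.456, -0.139, 0.237]]
0.22 12 y -0.047 -0.04 x -0.004 0.014
0.23 18 y -0.047 -0.043 x -0.007 0.012
0.24 13 y -0.047 0.037 x -0.007 0.013
0.25 2 y 0.027 0.032 x -0.003 0.012
0.28 47 y -0.088 0.04 x -0.031 0.034
0.29 87 y -0.088 0.041 x -0.031 0.036
0.3 59 y -0.094 0.036 x -0.03 0.036
0.31 88 y -0.096 -0.044 x -0.031 0.037
0.32 332 y -0.096 -0.008 x -0.031 0.037
0.33 62 y -0.097 -0.016 x -0.019 0.025
0.34 50 y -0.043 -0.015 x -0.016 0.026
0.35 48 y -0.044 -0.03 x -0.016 0.023
2 4114 lowest [[0.519, -0.059, 0.138], [0.512, -0.059, 0.142], [0.52, -0.054, 0.145], [0.522, -0.052, 0.146], [0.523, -0.053, 0.149], [0.511, -0.056, 0.151], [0.526, -0.051, 0.153], [0.514, -0.055, 0.153], [0.523, -0.051, 0.155], [0.48, -0.026, 0.203], [0.5, -0.015, 0.203], [0.52, -0.009, 0.204], [0.478, -0.027, 0.204]]

[... 966 characters left out ...]
15, 0.206], [0.512, -0.012, 0.207], [0.498, -0.017, 0.207], [0.476, -0.025, 0.208]]
0.2 40 y -0.088 0.079 x -0.032 0.034
0.21 85 y -0.087 0.079 x -0.032 0.032
0.22 88 y -0.094 0.034 x -0.032 0.032
0.23 63 y -0.097 -0.006 x -0.032 0.032
0.24 301 y -0.096 -0.007 x -0.032 0.034
0.25 50 y -0.043 -0.009 x -0.019 0.025
0.26 39 y -0.042 -0.027 x -0.018 0.021
0.27 39 y -0.043 -0.037 x -0.016 0.02
0.28 69 y -0.043 -0.011 x -0.032 0.033
0.29 123 y -0.042 -0.004 x -0.035 0.033
0.3 82 y -0.04 0.003 x -0.035 0.034
0.31 13 y -0.039 -0.019 x -0.025 0.014
0.32 86 y -0.04 -0.003 x -0.037 0.034
0.33 76 y -0.041 -0.001 x -0.037 0.036
0.34 85 y -0.039 -0.007 x -0.035 0.038
0.35 81 y -0.039 -0.003 x -0.035 0.034
```

View pics/c7.png

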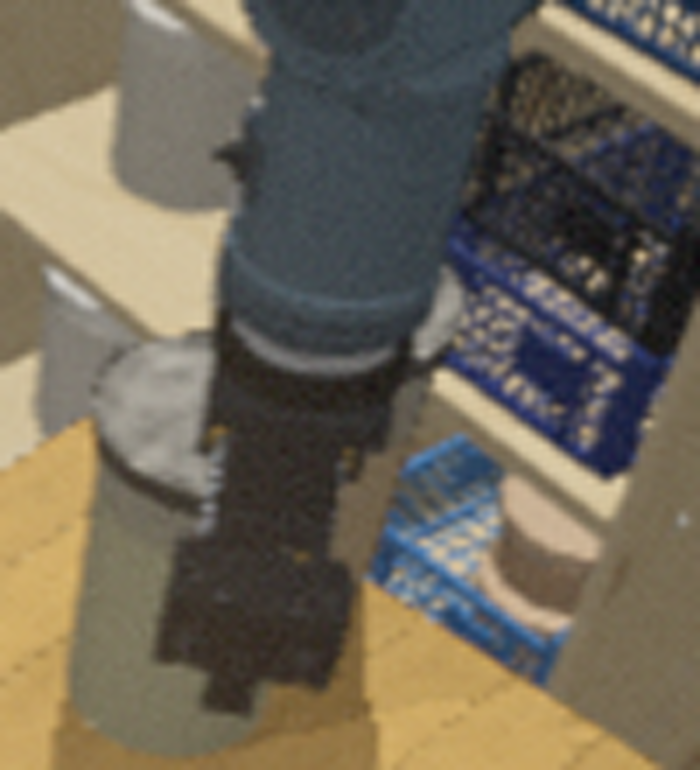

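The gripper reads about 42 mm higher than the reported tool_pos, both at the fingertips and at the body underside in two pictures. The true tip height is therefore reported z + 0.042. I open and go down 44 mm onto the knob.

```bash
python3 -m inch '[[[0,0,0],[0,0,0]],[[0,0,0],[0,0,0]],[[0,0,0],[0,0,0]],[[0,0,0],[0,0,0]],[[0,0,0],[0,0,0]],[[0,0,0.08],[0,0,0]],[[0,0,0.16],[0,0,0]],[[0,0,0.2],[0,0,0]],[[0,0,0.22],[0,0,0]]]' 46 25 && python3 -m inch '[[[0,0,0],[0,0,0]],[[0,0,0],[0,0,0]],[[0,0,0],[0,0,0]],[[0,0,0],[0,0,0]],[[0,0,0],[0,0,0]]]' 8 25 && python3 -c "
from circ import *
st(); circ((.5134,-.0607),23.7,range(12,241,12))"
```

```text
clock: 6.05
tool_pos: [0.5358, -0.0942, 0.0532]
orientation: [-180.0, 0.1, 23.8]
ft_force: [-0.3, 0.2, -0.2]
finger_gap: 0.0455
clock: 6.55
tool_pos: [0.5378, -0.0962, 0.0547]
orientation: [179.8, -0.1, 23.7]
ft_force: [3.4, -4.0, -1.1]
finger_gap: 0.019
t 6.55 p [ 0.5378 -0.0962  0.0547] o [ 1.7982e+02 -1.2000e-01  2.3690e+01] F [ 3.4 -4.  -1.1] gap 19.0
r 0.0431 ang -55.6 z 0.0547
[[-0.045,-0.012,0],[0,0,0]],[[-0.086,-0.017,0],[0,0,0]],[[-0.125,-0.031,0],[0,0,0]],[[-0.161,-0.052,0],[0,0,0]],[[-0.192,-0.081,0],[0,0,0]],[[-0.215,-0.115,0],[0,0,0]],[[-0.232,-0.154,0],[0,0,0]],[[-0.239,-0.195,0],[0,0,0]],[[-0.239,-0.237,0],[0,0,0]],[[-0.229,-0.278,0],[0,0,0]],[[-0.211,-0.315,0],[0,0,0]],[[-0.186,-0.349,0],[0,0,0]],[[-0.154,-0.376,0],[0,0,0]],[[-0.117,-0.396,0],[0,0,0]],[[-0.077,-0.408,0],[0,0,0]],[[-0.036,-0.412,0],[0,0,0]],[[0.006,-0.406,0],[0,0,0]],[[0.045,-0.392,0],[0,0,0]],[[0.081,-0.371,0],[0,0,0]],[[0.111,-0.342,0],[0,0,0]],
```

Gripped at 19 mm with a small radial load, which says the arm frame is about 2 mm off the camera frame. I wind a first quarter turn and check.

```bash
python3 -c "
from circ import *
circ((.515,-.0625),23.7,range(10,101,10),P=(.5358,-.0942,.053),a0=-56)"
```

```text
r 0.0379 ang -56.0 z 0.053
[[-0.030,0.013,0],[0,0,0]],[[-0.065,0.010,0],[0,0,0]],[[-0.099,0.001,0],[0,0,0]],[[-0.131,-0.013,0],[0,0,0]],[[-0.159,-0.033,0],[0,0,0]],[[-0.184,-0.058,0],[0,0,0]],[[-0.204,-0.086,0],[0,0,0]],[[-0.219,-0.118,0],[0,0,0]],[[-0.228,-0.151,0],[0,0,0]],[[-0.232,-0.186,0],[0,0,0]],
```

```bash
python3 -m inch '[[[-0.03,0.013,0],[0,0,0]],[[-0.065,0.01,0],[0,0,0]],[[-0.099,0.001,0],[0,0,0]],[[-0.131,-0.013,0],[0,0,0]],[[-0.159,-0.033,0],[0,0,0]],[[-0.184,-0.058,0],[0,0,0]],[[-0.204,-0.086,0],[0,0,0]],[[-0.219,-0.118,0],[0,0,0]],[[-0.228,-0.151,0],[0,0,0]],[[-0.232,-0.186,0],[0,0,0]]]' && python3 -c "
from circ import *
st(); circ((.515,-.0625),23.7,[0]);
C=np.array([.515,-.0625])+.04*np.array([np.cos(np.radians(-156)),np.sin(np.radians(-156))]);print(C)
circ((.515,-.0625),23.7,range(12,145,12),P=(*C,.053),a0=-156)"
```

```text
clock: 7.55
tool_pos: [0.4798, -0.0792, 0.0544]
orientation: [179.9, -0.1, 23.8]
ft_force: [7.4, -0.1, 1.8]
finger_gap: 0.0194
t 7.55 p [ 0.4798 -0.0792  0.0544] o [ 1.7989e+02 -1.3000e-01  2.3750e+01] F [ 7.4 -0.1  1.8] gap 19.4
r 0.039 ang -154.6 z 0.0544
[[-0.005,0.000,0],[0,0,0]],
[ 0.47845818 -0.07876947]
r 0.04 ang -156.0 z 0.053
[[0.004,-0.042,0],[0,0,0]],[[0.017,-0.081,0],[0,0,0]],[[0.038,-0.118,0],[0,0,0]],[[0.065,-0.149,0],[0,0,0]],[[0.099,-0.174,0],[0,0,0]],[[0.137,-0.191,0],[0,0,0]],[[0.178,-0.200,0],[0,0,0]],[[0.220,-0.200,0],[0,0,0]],[[0.261,-0.192,0],[0,0,0]],[[0.299,-0.175,0],[0,0,0]],[[0.333,-0.150,0],[0,0,0]],[[0.361,-0.119,0],[0,0,0]],
```

```bash
python3 -c "
from circ import *
circ((.5162,-.0625),23.7,range(12,193,12),P=(.4785,-.0788,.053),a0=-156)"
```

```text
r 0.0411 ang -156.0 z 0.053
[[0.010,-0.039,0],[0,0,0]],[[0.022,-0.079,0],[0,0,0]],[[0.043,-0.116,0],[0,0,0]],[[0.071,-0.147,0],[0,0,0]],[[0.104,-0.172,0],[0,0,0]],[[0.143,-0.189,0],[0,0,0]],[[0.183,-0.198,0],[0,0,0]],[[0.225,-0.198,0],[0,0,0]],[[0.266,-0.189,0],[0,0,0]],[[0.304,-0.173,0],[0,0,0]],[[0.338,-0.148,0],[0,0,0]],[[0.367,-0.117,0],[0,0,0]],[[0.388,-0.081,0],[0,0,0]],[[0.401,-0.041,0],[0,0,0]],[[0.405,0.000,0],[0,0,0]],[[0.401,0.042,0],[0,0,0]],
```

```bash
python3 -m inch '[[[0.01,-0.039,0],[0,0,0]],[[0.022,-0.079,0],[0,0,0]],[[0.043,-0.116,0],[0,0,0]],[[0.071,-0.147,0],[0,0,0]],[[0.104,-0.172,0],[0,0,0]],[[0.143,-0.189,0],[0,0,0]],[[0.183,-0.198,0],[0,0,0]],[[0.225,-0.198,0],[0,0,0]],[[0.266,-0.189,0],[0,0,0]],[[0.304,-0.173,0],[0,0,0]],[[0.338,-0.148,0],[0,0,0]],[[0.367,-0.117,0],[0,0,0]],[[0.388,-0.081,0],[0,0,0]],[[0.401,-0.041,0],[0,0,0]],[[0.405,0,0],[0,0,0]],[[0.401,0.042,0],[0,0,0]]]' && python3 -c "
from circ import *
st(); circ((.5162,-.0625),23.7,[0]);
a=np.radians(-348);C=np.array([.5162,-.0625])+.04*np.array([np.cos(a),np.sin(a)]);print(C)
circ((.5162,-.0625),23.7,range(10,101,10),P=(*C,.053),a0=-348)"
```

```text
clock: 9.15
tool_pos: [0.555, -0.0527, 0.0544]
orientation: [-179.9, 0.0, 23.9]
ft_force: [1.1, 4.5, 10.0]
finger_gap: 0.0191
t 9.15 p [ 0.555  -0.0527  0.0544] o [-1.7991e+02  2.0000e-02  2.3850e+01] F [ 1.1  4.5 10. ] gap 19.1
r 0.0401 ang 14.2 z 0.0544
[[-0.000,-0.000,0],[0,0,0]],
[ 0.5553259  -0.05418353]
r 0.04 ang -348.0 z 0.053
[[-0.010,0.033,0],[0,0,0]],[[-0.026,0.065,0],[0,0,0]],[[-0.047,0.092,0],[0,0,0]],[[-0.072,0.116,0],[0,0,0]],[[-0.101,0.136,0],[0,0,0]],[[-0.133,0.149,0],[0,0,0]],[[-0.167,0.157,0],[0,0,0]],[[-0.202,0.159,0],[0,0,0]],[[-0.236,0.155,0],[0,0,0]],[[-0.270,0.145,0],[0,0,0]],
```

The crank rises with the plate (10 N upward on the tool), so I let the tool rise with it.

```bash
python3 -m inch '[[[-0.01,0.033,-0.01],[0,0,0]],[[-0.026,0.065,-0.02],[0,0,0]],[[-0.047,0.092,-0.025],[0,0,0]],[[-0.072,0.116,-0.027],[0,0,0]],[[-0.101,0.136,-0.028],[0,0,0]],[[-0.133,0.149,-0.029],[0,0,0]],[[-0.167,0.157,-0.03],[0,0,0]],[[-0.202,0.159,-0.031],[0,0,0]],[[-0.236,0.155,-0.032],[0,0,0]]]' && python3 -c "
from circ import *
st(); circ((.5162,-.0625),23.7,[0]);
a=np.radians(-438);C=np.array([.5162,-.0625])+.04*np.array([np.cos(a),np.sin(a)]);print(C)
circ((.5162,-.0625),23.7,range(8,121,8),P=(*C,.053),a0=-438)"
```

```text
clock: 10.05
tool_pos: [0.5178, -0.1023, 0.0554]
orientation: [-179.7, 0.6, 23.7]
ft_force: [4.2, 1.1, -32.2]
finger_gap: 0.0194
t 10.05 p [ 0.5178 -0.1023  0.0554] o [-179.69    0.62   23.71] F [  4.2   1.1 -32.2] gap 19.4
r 0.0398 ang -87.7 z 0.0554
[[-0.000,0.001,0],[0,0,0]],
[ 0.52451647 -0.1016259 ]
r 0.04 ang -438.0 z 0.053
[[-0.027,-0.008,0],[0,0,0]],[[-0.052,-0.019,0],[0,0,0]],[[-0.076,-0.033,0],[0,0,0]],[[-0.098,-0.051,0],[0,0,0]],[[-0.116,-0.072,0],[0,0,0]],[[-0.132,-0.095,0],[0,0,0]],[[-0.144,-0.120,0],[0,0,0]],[[-0.153,-0.146,0],[0,0,0]],[[-0.158,-0.174,0],[0,0,0]],[[-0.159,-0.202,0],[0,0,0]],[[-0.157,-0.230,0],[0,0,0]],[[-0.150,-0.257,0],[0,0,0]],[[-0.140,-0.283,0],[0,0,0]],[[-0.126,-0.307,0],[0,0,0]],[[-0.109,-0.329,0],[0,0,0]],
```

```bash
python3 -m inch '[[[0,0,0.012],[0,0,0]],[[0,0,0.02],[0,0,0]]]' && python3 -c "
from circ import *
st(); circ((.5162,-.0625),23.7,[0])"
```

```text
clock: 10.25
tool_pos: [0.5212, -0.1021, 0.0548]
orientation: [-179.9, 0.4, 23.7]
ft_force: [-2.6, -1.4, -2.4]
finger_gap: 0.019
t 10.25 p [ 0.5212 -0.1021  0.0548] o [-179.86    0.35   23.73] F [-2.6 -1.4 -2.4] gap 19.0
r 0.0399 ang -82.8 z 0.0548
[[-0.000,0.000,0],[0,0,0]],
```

```bash
python3 -m inch '[[[-0.027,-0.008,0],[0,0,0]],[[-0.052,-0.019,0],[0,0,0]],[[-0.076,-0.033,0],[0,0,0]],[[-0.098,-0.051,0],[0,0,0]],[[-0.116,-0.072,0],[0,0,0]]]' && python3 -c "
from circ import *
st(); circ((.5162,-.0625),23.7,[0]);
a=np.radians(-478);C=np.array([.5162,-.0625])+.04*np.array([np.cos(a),np.sin(a)]);print(C)
circ((.5162,-.0625),23.7,range(8,121,8),P=(*C,.053),a0=-478)"
```

```text
clock: 10.75
tool_pos: [0.4963, -0.0972, 0.0553]
orientation: [-179.9, 0.1, 23.8]
ft_force: [5.4, -0.1, -27.4]
finger_gap: 0.0193
t 10.75 p [ 0.4963 -0.0972  0.0553] o [-1.7992e+02  7.0000e-02  2.3780e+01] F [  5.4  -0.1 -27.4] gap 19.3
r 0.04 ang -119.8 z 0.0553
[[-0.000,0.000,0],[0,0,0]],
[ 0.49742114 -0.0978179 ]
r 0.04 ang -478.0 z 0.053
[[-0.016,-0.023,0],[0,0,0]],[[-0.028,-0.048,0],[0,0,0]],[[-0.037,-0.075,0],[0,0,0]],[[-0.042,-0.102,0],[0,0,0]],[[-0.043,-0.130,0],[0,0,0]],[[-0.040,-0.158,0],[0,0,0]],[[-0.034,-0.185,0],[0,0,0]],[[-0.023,-0.211,0],[0,0,0]],[[-0.009,-0.235,0],[0,0,0]],[[0.008,-0.257,0],[0,0,0]],[[0.028,-0.276,0],[0,0,0]],[[0.050,-0.293,0],[0,0,0]],[[0.075,-0.306,0],[0,0,0]],[[0.101,-0.316,0],[0,0,0]],[[0.128,-0.322,0],[0,0,0]],
```

```bash
python3 -m inch '[[[0,0,0],[0,0,0]]]' && python3 -c "
from circ import *
st(); circ((.5162,-.0625),23.7,[0]);c=snap('scene','5');crop(c,(210,110,330,220),6,'pics/c8.png');st()
c=load('scene5.npz');f=lambda x0,y0,X,Y,s=6:((X+.5)/s-.5+x0,(Y+.5)/s-.5+y0)
for p in [(185,560),(265,545),(205,595),(275,580)]:print(depthpt(c,f(210,110,*p)).round(4))"
```

```text
clock: 10.85
tool_pos: [0.496, -0.097, 0.0553]
orientation: [-179.9, 0.1, 23.8]
ft_force: [3.3, -0.5, -26.1]
finger_gap: 0.0189
t 10.85 p [ 0.496  -0.097   0.0553] o [-1.7991e+02  9.0000e-02  2.3810e+01] F [  3.3  -0.5 -26.1] gap 18.9
r 0.04 ang -120.3 z 0.0553
[[-0.000,0.000,0],[0,0,0]],
t 10.9 p [ 0.496  -0.097   0.0553] o [-1.799e+02  1.100e-01  2.381e+01] F [  1.7   0.5 -25.8] gap 18.9
[[0.6118 0.0953 0.035 ]]
[[0.5842 0.0616 0.0359]]
[[0.5877 0.1077 0.0384]]
[[0.567  0.0748 0.0335]]
```

View pics/c8.png

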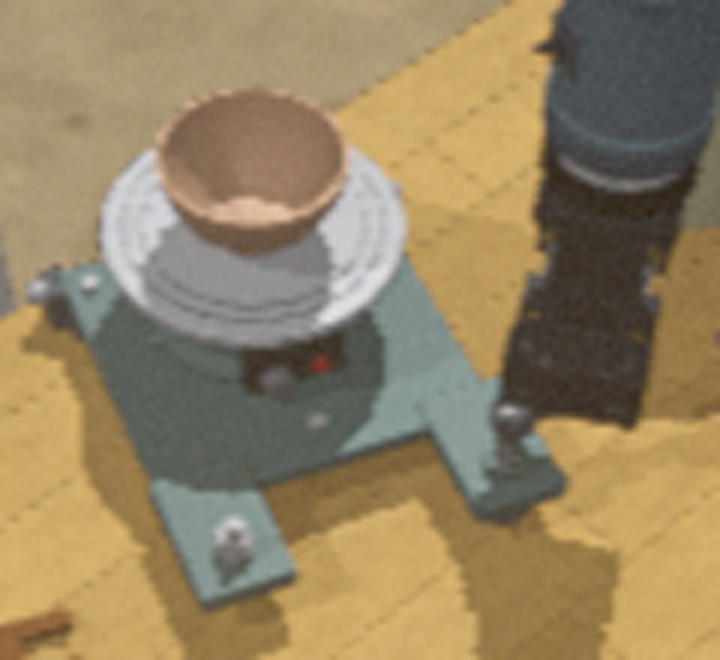

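The front foot is up from about 0.026 to 0.035, and the crank itself keeps its height. I take the lift back out and wind on gently towards the stop.

```bash
python3 -m inch '[[[0,0,0.014],[0,0,0]],[[-0.016,-0.023,0.016],[0,0,0]],[[-0.028,-0.048,0.016],[0,0,0]],[[-0.037,-0.075,0.016],[0,0,0]]]' && python3 -c "
from circ import *
st(); circ((.5162,-.0625),23.7,[0])"
```

```text
clock: 11.3
tool_pos: [0.495, -0.0968, 0.0558]
orientation: [179.0, -0.8, 23.5]
ft_force: [24.3, -38.8, -31.9]
finger_gap: 0.0197
t 11.3 p [ 0.495  -0.0968  0.0558] o [179.    -0.82  23.47] F [ 24.3 -38.8 -31.9] gap 19.7
r 0.0403 ang -121.8 z 0.0558
[[0.001,-0.001,0],[0,0,0]],
```

It met the stop: about 41 N tangential with no further travel, after roughly 426° (7.4 rad). I ease off, open and rise clear.

```bash
python3 -m inch '[[[0.018,0.035,0],[0,0,0]],[[0.033,0.065,0],[0,0,0]],[[0.033,0.065,0],[0,0,0]]]' && python3 -m inch '[[[0,0,0],[0,0,0]],[[0,0,0],[0,0,0]],[[0,0,0],[0,0,0]],[[0,0,0],[0,0,0]],[[0,0,-0.1],[0,0,0]],[[0,0,-0.3],[0,0,0]],[[0,0,-0.4],[0,0,0]]]' 50 25 && python3 -c "
from circ import *
st();"
```

```text
clock: 11.6
tool_pos: [0.4979, -0.0997, 0.0552]
orientation: [179.7, -0.1, 23.6]
ft_force: [-1.6, -7.9, 4.3]
finger_gap: 0.0189
clock: 12.3
tool_pos: [0.4975, -0.096, 0.1356]
orientation: [179.9, -0.1, 23.8]
ft_force: [0.0, 0.1, 0.7]
finger_gap: 0.0497
t 12.3 p [ 0.4975 -0.096   0.1356] o [ 1.7993e+02 -1.4000e-01  2.3800e+01] F [0.  0.1 0.7] gap 49.7
```

```bash
python3 -c "
from plan import *
c=snap('scene','6');crop(c,(225,170,305,225),9,'pics/c9.png');st()
P=cloud(c);b=np.array([.594,.0768]);X=np.array([.862,-.507]);Y=np.array([.507,.862])
q=P.reshape(-1,3);d=q[:,:2]-b;a=d@X;e=d@Y
k=(abs(e)<25)&(a>-22)&(a<35)&(abs(q[:,2])<.05)
k=(abs(e)<.024)&(a>-.022)&(a<.035)&(q[:,2]>.015)&(q[:,2]<.05)&(np.hypot(a,e)>.013)
print('foot top z',np.percentile(q[k,2],[10,50,90]).round(4),k.sum())
for lo,hi in((-.022,-.01),(.012,.035)):
  kk=k&(a>lo)&(a<hi);print(lo,np.median(q[kk,2]).round(4),kk.sum())
plan((.51,.09,.14,85),(.534,.313,.12,138),(.534,.313,-.04,138))
plan((.534,.313,.12,138),start=(.51,.09,.14,85))"
```

```text
t 12.35 p [ 0.4992 -0.0963  0.1379] o [179.8   -0.32  23.79] F [-0.4 -0.2  2.6] gap 50.0
foot top z [0.033  0.0356 0.0381] 174
-0.022 0.0356 56
0.012 0.0359 74
shift [0.4253, -0.8306, -0.0112] turn [0.0039, -0.0021, -0.6801] rows>=7.1
shift [0.9843, -1.8028, 0.0886] turn [0.005, -0.0001, -1.269] rows>=13.3
shift [0.9798, -1.8056, 0.8886] turn [0.005, -0.0001, -1.269] rows>=13.3
shift [1.1212, 0.0224, 0.1] turn [-0.0, 0.0, -0.5889] rows>=6.2
```

View pics/c9.png

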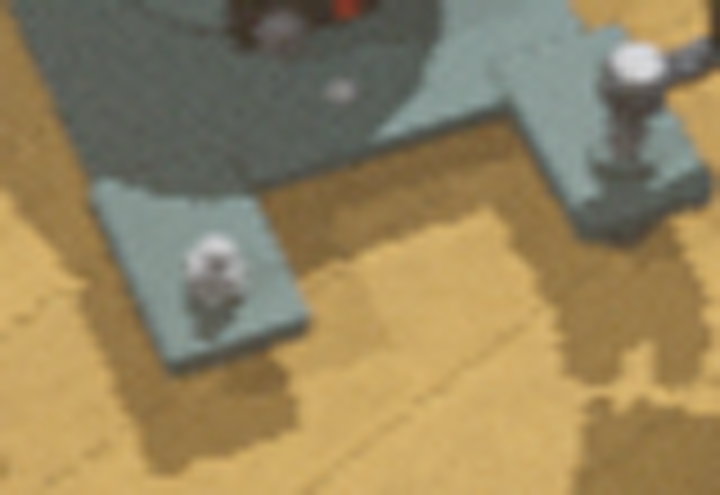

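The foot top is level at z≈0.0357 in front of and behind the bolt, so the gap is about 21.7 mm. One packer would leave about 13.7 mm, too much for the wedge; two leave about 5.7 mm. So two packers, and I go to the nearest blue one first.

```bash
python3 -m inch '[[[0.15,-0.29,0],[0,0,-0.09]],[[0.425,-0.83,0],[0,0,-0.68]],[[0.425,-0.83,0],[0,0,-0.68]],[[0.425,-0.83,0],[0,0,-0.68]],[[0.425,-0.83,0],[0,0,-0.68]],[[0.425,-0.83,0],[0,0,-0.68]],[[0.425,-0.83,0],[0,0,-0.68]],[[0.425,-0.83,0],[0,0,-0.68]]]' 62 25 && python3 -c "
from plan import *
st();plan((.534,.313,.05,138),(.534,.313,-.03,138))"
```

```text
clock: 13.15
tool_pos: [0.5069, 0.0901, 0.1327]
orientation: [-180.0, -0.0, 85.1]
ft_force: [0.7, -0.3, 0.3]
finger_gap: 0.0618
t 13.15 p [0.5069 0.0901 0.1327] o [-1.7996e+02 -2.0000e-02  8.5130e+01] F [ 0.7 -0.3  0.3] gap 61.8
shift [1.122, 0.0407, 0.414] turn [-0.0003, -0.0004, -0.5874] rows>=6.2
shift [1.1219, 0.041, 0.814] turn [-0.0003, -0.0004, -0.5874] rows>=6.2
```

```bash
python3 -m inch '[[[0.25,0.01,0.05],[0,0,-0.1]],[[0.5,0.02,0.1],[0,0,-0.2]],[[0.7,0.02,0.15],[0,0,-0.3]],[[0.9,0.03,0.2],[0,0,-0.4]],[[1,0.035,0.25],[0,0,-0.5]],[[1,0.035,0.25],[0,0,-0.587]],[[1,0.035,0.25],[0,0,-0.587]]]' && python3 -c "
from plan import *
st();plan((.534,.313,.02,138),(.534,.313,-.03,138))
c=snap('scene','7');crop(c,(150,190,300,310),5,'pics/c10.png')
c=load('scene7.npz');Pc=cloud(c);p=np.array([.525,.29]); v=c['pixels'].max(2)<100
m=v&(np.hypot(Pc[...,0]-p[0],Pc[...,1]-p[1])<.12)&(Pc[...,2]>.06)&(Pc[...,2]<.3);q=Pc[m];q=q[np.argsort(q[:,2])];print(q[:30:3].round(3).tolist())"
```

```text
clock: 13.85
tool_pos: [0.531, 0.2891, 0.0822]
orientation: [-179.9, -0.1, 137.8]
ft_force: [0.2, -0.2, 0.6]
finger_gap: 0.0622
t 13.85 p [0.531  0.2891 0.0822] o [-1.7994e+02 -7.0000e-02  1.3784e+02] F [ 0.2 -0.2  0.6] gap 62.2
shift [0.0688, 0.0991, 0.3111] turn [-0.0007, -0.0008, -0.0018] rows>=1.3
shift [0.0685, 0.0994, 0.5611] turn [-0.0007, -0.0008, -0.0018] rows>=2.3
[[0.549, 0.32, 0.122], [0.497, 0.264, 0.129], [0.548, 0.32, 0.13], [0.498, 0.267, 0.131], [0.55, 0.321, 0.134], [0.556, 0.311, 0.135], [0.55, 0.323, 0.137], [0.497, 0.267, 0.139], [0.551, 0.322, 0.14], [0.553, 0.324, 0.141]]
```

View pics/c10.png

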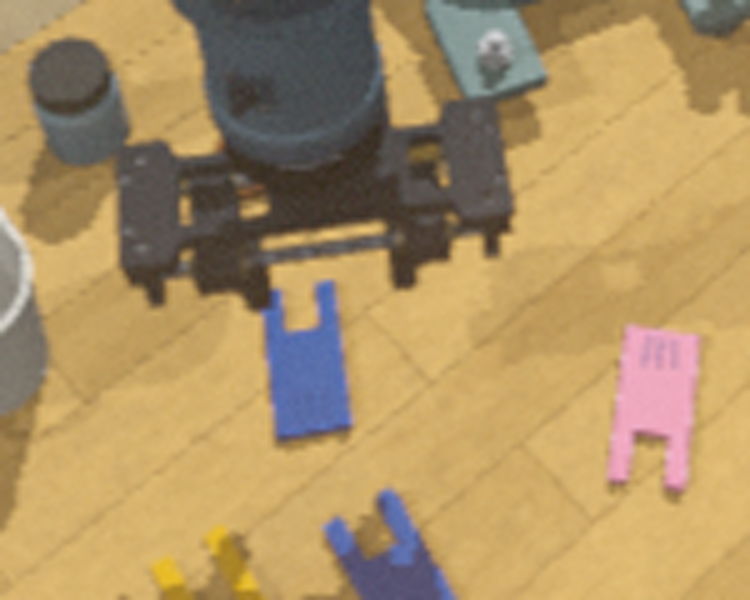

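```bash
python3 -c "
from plan import *
for n in ('top0','scene0'):
  c=load(n+'.npz');P=cloud(c)
  for nm,x,y in(('jug',.67,.40),('jar',.75,.28)):
    m=(np.hypot(P[...,0]-x,P[...,1]-y)<.11)&(P[...,2]>.03)&(P[...,2]<.12)
    l=cv2.connectedComponents(m.astype(np.uint8))[1]
    for i in range(1,l.max()+1):
      if (l==i).sum()>40:q=P[l==i];print(n,nm,(l==i).sum(),q.min(0).round(3),q.max(0).round(3), 'min dist to line', end=' ')
      else: continue
      t=np.array([.669,.743]);nn=np.array([-.743,.669]);d=q[:,:2]-np.array([.534,.313]);a=d@t;b=d@nn
      k=(abs(b)<.06);print('along min',a[k].min().round(3) if k.any() else None, 'near', np.hypot(np.maximum(abs(a)-.0935,0),np.maximum(abs(b)-.0375,0)).min().round(3))
"
```

```text
top0 jug 329 [0.658 0.366 0.031] [0.745 0.474 0.108] min dist to line along min 0.145 near 0.055
top0 jar 64 [0.822 0.32  0.034] [0.849 0.359 0.12 ] min dist to line along min None near 0.197
top0 jar 177 [0.749 0.239 0.032] [0.8   0.292 0.081] min dist to line along min None near 0.149
scene0 jug 971 [0.656 0.363 0.03 ] [0.748 0.476 0.107] min dist to line along min 0.143 near 0.05
scene0 jar 318 [0.75  0.241 0.03 ] [0.802 0.292 0.078] min dist to line along min None near 0.151
scene0 jar 146 [0.82  0.321 0.03 ] [0.85  0.362 0.12 ] min dist to line along min None near 0.195
scene0 jar 210 [0.689 0.363 0.03 ] [0.741 0.389 0.107] min dist to line along min None near 0.066
```

The gripper is 5 cm clear of the jug. I descend over the packer's solid end and stop just above the table.

```bash
python3 -m inch '[[[0.068,0.099,0.1],[0,0,0]],[[0.068,0.099,0.3],[0,0,0]],[[0.068,0.099,0.45],[0,0,0]],[[0.068,0.099,0.53],[0,0,0]],[[0.068,0.099,0.58],[0,0,0]],[[0.068,0.099,0.58],[0,0,0]]]' 62 25 && python3 -c "
from plan import *
st()"; python3 -m inch '[[[0,0,0.01],[0,0,0]],[[0,0,0.02],[0,0,0]],[[0,0,0.02],[0,0,0]]]'
```

```text
clock: 14.5
tool_pos: [0.5349, 0.3117, -0.0333]
orientation: [-179.9, 0.0, 137.7]
ft_force: [-0.4, 1.4, 0.0]
finger_gap: 0.0619
t 14.5 p [ 0.5349  0.3117 -0.0333] o [-179.95    0.    137.68] F [-0.4  1.4  0. ] gap 61.9
clock: 14.8
tool_pos: [0.5354, 0.3125, -0.0362]
orientation: [179.9, 0.0, 137.8]
ft_force: [-0.3, -0.3, -0.2]
finger_gap: 0.0622
```

```bash
python3 -m inch '[[[0,0,0.006],[0,0,0]],[[0,0,0.012],[0,0,0]],[[0,0,0.012],[0,0,0]]]' && python3 -m inch '[[[0,0,0],[0,0,0]],[[0,0,0],[0,0,0]],[[0,0,0],[0,0,0]],[[0,0,0],[0,0,0]]]' 30 30; python3 -c "
from plan import *
st();snap('scene','8');c=load('scene8.npz');crop(c,(150,190,300,310),5,'pics/c11.png')"
```

```text
clock: 15.1
tool_pos: [0.5353, 0.3124, -0.0383]
orientation: [180.0, 0.0, 137.8]
ft_force: [-1.9, -2.3, 8.7]
finger_gap: 0.062
clock: 15.5
tool_pos: [0.5353, 0.3125, -0.0383]
orientation: [180.0, 0.0, 137.8]
ft_force: [-1.3, -0.4, 8.4]
finger_gap: 0.0437
t 15.5 p [ 0.5353  0.3125 -0.0383] o [1.7997e+02 3.0000e-02 1.3778e+02] F [-1.3 -0.4  8.4] gap 43.7
```

View pics/c11.png

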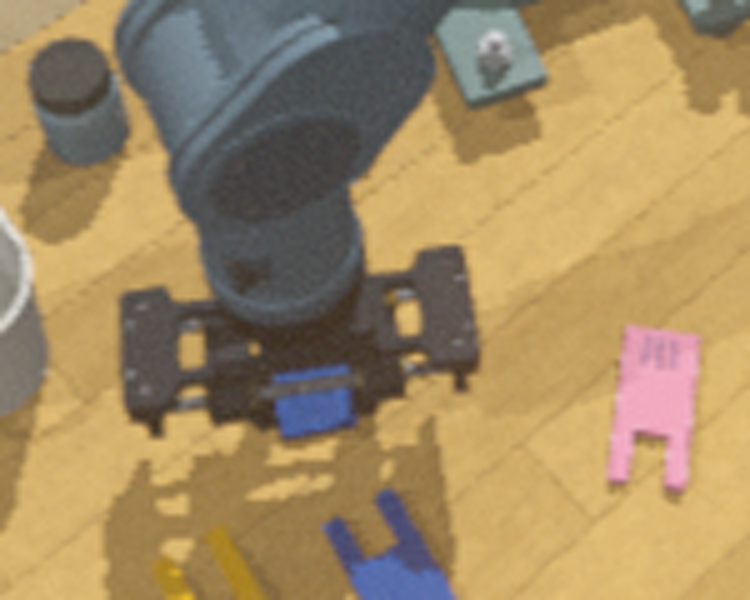

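The fingertips touched the table at reported z = -0.0383, which gives an exact height reference. The packer is gripped (43.7 mm), with its solid end showing at (310,400) in the crop. I lift it and carry it to the front of the foot.

```bash
python3 -c "
from plan import *
plan((.5353,.3125,-.008,137.8),(.4956,.1338,-.008,149.7),(.4956,.1338,-.037,149.7))
plan((.5517,.1010,-.037,149.7),start=(.4956,.1338,-.037,149.7))"
```

```text
shift [-0.0001, -0.0001, -0.1513] turn [0.0004, 0.0004, -0.0001] rows>=0.6
shift [-0.4535, -0.7952, -0.1516] turn [0.0004, 0.0004, -0.1324] rows>=3.7
shift [-0.4534, -0.7953, -0.0066] turn [0.0004, 0.0004, -0.1324] rows>=3.7
shift [-0.3249, -0.0001, -0.0] turn [0.0, 0.0, 0.0] rows>=1.3
```

```bash
python3 -m inch '[[[0,0,-0.08],[0,0,0]],[[0,0,-0.16],[0,0,0]],[[-0.06,-0.1,-0.16],[0,0,-0.03]],[[-0.14,-0.25,-0.16],[0,0,-0.06]],[[-0.23,-0.4,-0.16],[0,0,-0.1]],[[-0.32,-0.56,-0.16],[0,0,-0.132]],[[-0.4,-0.7,-0.16],[0,0,-0.132]],[[-0.44,-0.77,-0.16],[0,0,-0.132]],[[-0.453,-0.795,-0.15],[0,0,-0.132]],[[-0.453,-0.795,-0.08],[0,0,-0.132]],[[-0.453,-0.795,-0.02],[0,0,-0.132]],[[-0.453,-0.795,-0.012],[0,0,-0.132]]]' ; python3 -c "
from plan import *
st();c=snap('scene','9');crop(c,(190,150,330,270),5,'pics/c12.png')
c=snap('top','9');crop(c,(190,150,290,240),7,'pics/c13.png')"
```

```text
clock: 16.75
tool_pos: [0.4946, 0.1353, -0.0383]
orientation: [-180.0, -0.1, 149.8]
ft_force: [-1.7, -0.8, 8.6]
finger_gap: 0.0437
t 16.75 p [ 0.4946  0.1353 -0.0383] o [-1.7999e+02 -9.0000e-02  1.4980e+02] F [-1.7 -0.8  8.6] gap 43.7
```

View pics/c12.png

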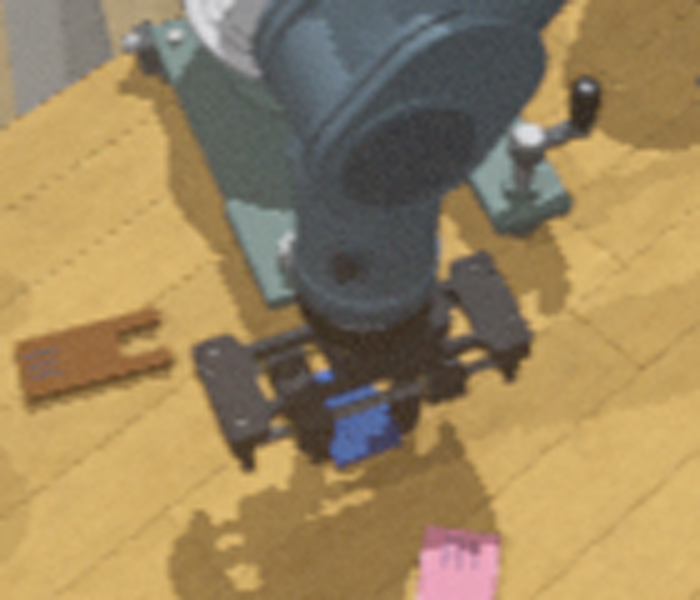

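View pics/c13.png

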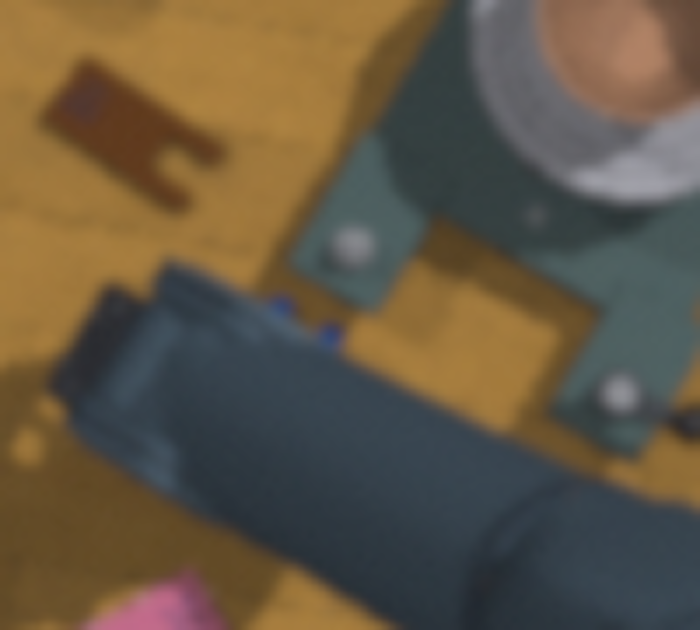

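The prong tips show in the top crop at (282,303) and (330,335), in front of the foot whose nut is at (352,245). I check the sideways alignment in numbers.

```bash
python3 -c "
from plan import *
c=load('top9.npz');f=lambda X,Y:((X+.5)/7-.5+190,(Y+.5)/7-.5+150)
hsv=cv2.cvtColor(c['pixels'],cv2.COLOR_BGR2HSV);m=cv2.inRange(hsv,(104,85,50),(130,255,255))
k,l,st_,ce=cv2.connectedComponentsWithStats(m)
X=np.array([.8634,-.5045]);Y=np.array([.5045,.8634]);B=np.array([.594,.0768])
for i in range(1,k):
  if 220<ce[i][0]<245 and 180<ce[i][1]<210: print(st_[i,4],ce[i],'rel bolt x,y',[((plane(c,ce[i],.007)[0,:2]-B)@v).round(4) for v in(X,Y)])
for p in((282,303),(330,335)):
  d=plane(c,f(*p),.007)[0,:2]-B;print((d@X).round(4),(d@Y).round(4))
print('nut',plane(c,f(352,245),.0575))
"
```

```text
5 [229.4 193.8] rel bolt x,y [np.float64(-0.0467), np.float64(0.02)]
6 [236.5 198. ] rel bolt x,y [np.float64(-0.0468), np.float64(-0.0113)]
-0.0427 0.0203
-0.0445 -0.0109
nut [[0.59308547 0.07713105 0.0575    ]]
```

The packer sits about 3–4 mm too far to the turntable's left, so I shift it 3 mm over and slide in most of the way.

```bash
python3 -m inch '[[[0,-0.008,-0.005],[0,0,0]],[[-0.03,-0.015,-0.005],[0,0,0]],[[-0.08,-0.015,-0.005],[0,0,0]],[[-0.13,-0.015,-0.005],[0,0,0]],[[-0.18,-0.015,-0.005],[0,0,0]],[[-0.22,-0.015,-0.005],[0,0,0]],[[-0.25,-0.015,-0.005],[0,0,0]],[[-0.25,-0.015,-0.005],[0,0,0]]]' && python3 -c "
from plan import *
s=r.get_state();X=np.array([.8634,-.5045]);print('along',s['tool_pos'][:2]@X, 'Fx',s['ft_force'][:2]@X)"
python3 -m inch '[[[-0.025,0,0],[0,0,0]],[[-0.05,0,0],[0,0,0]],[[-0.065,0,0],[0,0,0]],[[-0.075,0,0],[0,0,0]]]' && python3 -c "
from plan import *
s=r.get_state();X=np.array([.8634,-.5045]);print('along',s['tool_pos'][:2]@X, 'Fx',s['ft_force'][:2]@X)"
```

```text
clock: 17.65
tool_pos: [0.5378, 0.1051, -0.0359]
orientation: [180.0, 0.0, 149.6]
ft_force: [0.0, 0.4, -0.8]
finger_gap: 0.0436
along 0.4112979307947085 Fx -0.16225279598019887
clock: 18.05
tool_pos: [0.5472, 0.0997, -0.0364]
orientation: [-179.9, -0.2, 149.7]
ft_force: [-8.5, 2.7, 1.0]
finger_gap: 0.0438
along 0.42219429210657766 Fx -8.697274957705222
```

Contact with the bolt came at 63 mm of travel (expected 65), at about 9 N. I release and back up.

```bash
python3 -m inch '[[[0.005,0,0],[0,0,0]],[[0.005,0,0],[0,0,0]],[[0.005,0,0],[0,0,0]],[[0.005,0,-0.01],[0,0,0]],[[0.05,0,-0.1],[0,0,0]],[[0.2,0,-0.25],[0,0,0]],[[0.4,0,-0.4],[0,0,0]],[[0.6,0.3,-0.5],[0,0,0]]]' 64 30 && python3 -c "
from plan import *
st();c=snap('scene','10');crop(c,(190,150,330,270),5,'pics/c14.png')
plan((.403,.368,.02,159),(.403,.368,-.03,159))"
```

```text
clock: 18.85
tool_pos: [0.4751, 0.1829, 0.0586]
orientation: [-179.7, 0.1, 149.5]
ft_force: [1.7, 0.5, -0.9]
finger_gap: 0.064
t 18.85 p [0.4751 0.1829 0.0586] o [-1.7969e+02  7.0000e-02  1.4949e+02] F [ 1.7  0.5 -0.9] gap 64.0
shift [0.7462, 0.5543, 0.2149] turn [0.0058, 0.0007, -0.0992] rows>=3.8
shift [0.7463, 0.552, 0.4649] turn [0.0058, 0.0007, -0.0992] rows>=4.2
```

View pics/c14.png

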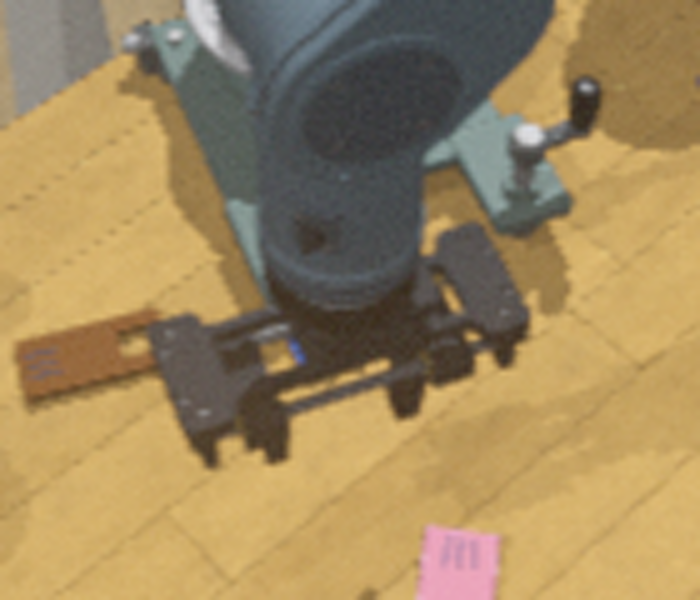

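```bash
python3 -m inch '[[[0.2,0.15,0],[0,0,-0.03]],[[0.4,0.3,0],[0,0,-0.06]],[[0.6,0.44,0.05],[0,0,-0.1]],[[0.72,0.53,0.1],[0,0,-0.1]],[[0.75,0.553,0.15],[0,0,-0.1]],[[0.75,0.553,0.2],[0,0,-0.1]]]' 58 30 && python3 -c "
from plan import *
st();c=snap('scene','11');crop(c,(150,230,300,350),5,'pics/c15.png');c=snap('top','11')
crop(c,(190,150,290,240),7,'pics/c16.png')
plan((.402,.368,.02,159),(.402,.368,-.037,159))"
```

```text
clock: 19.5
tool_pos: [0.404, 0.3589, 0.017]
orientation: [180.0, 0.0, 158.8]
ft_force: [0.1, -0.6, -0.4]
finger_gap: 0.0583
t 19.5 p [0.404  0.3589 0.017 ] o [179.97   0.   158.79] F [ 0.1 -0.6 -0.4] gap 58.3
shift [0.0357, 0.0535, -0.0206] turn [-0.0021, 0.0, -0.0046] rows>=0.3
shift [0.0357, 0.0545, 0.2644] turn [-0.0021, 0.0, -0.0046] rows>=1.1
```

View pics/c15.png

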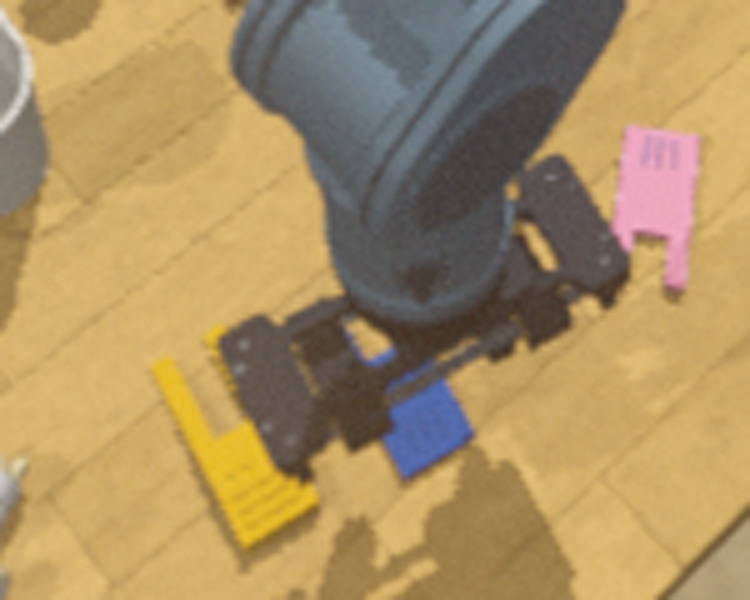

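View pics/c16.png

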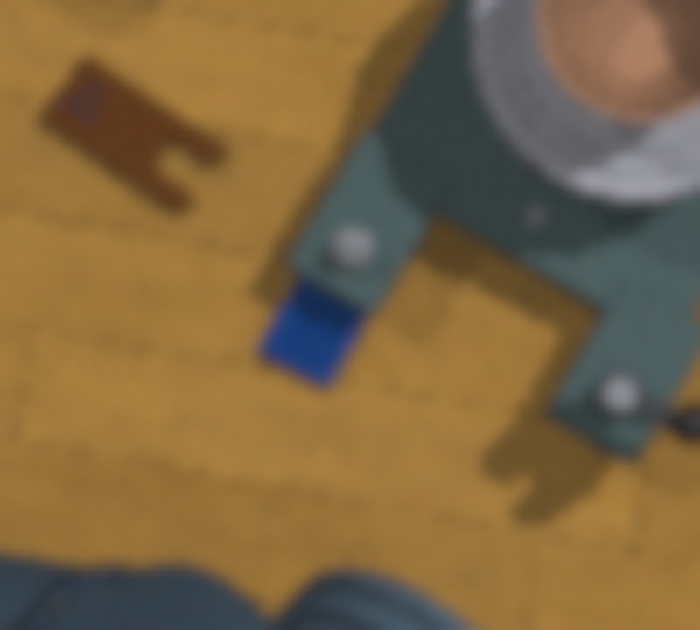

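Packer 1 sits in front of and under the foot at top crop (310,335), square with it. In the scene crop the fingers straddle the second packer at (430,420), with the wedge clear to the left. I descend and grip.

```bash
python3 -m inch '[[[0.036,0.054,0.05],[0,0,0]],[[0.036,0.054,0.15],[0,0,0]],[[0.036,0.054,0.22],[0,0,0]],[[0.036,0.054,0.26],[0,0,0]],[[0.036,0.054,0.268],[0,0,0]],[[0.036,0.054,0.268],[0,0,0]]]' 58 30 && python3 -m inch '[[[0,0,0],[0,0,0]],[[0,0,0],[0,0,0]],[[0,0,0],[0,0,0]],[[0,0,0],[0,0,0]]]' 30 30; python3 -c "
from plan import *
st();c=load('top11.npz')
f=lambda X,Y:((X+.5)/7-.5+190,(Y+.5)/7-.5+150)
X=np.array([.8634,-.5045]);Y=np.array([.5045,.8634]);B=np.array([.5935,.077])
for p in((260,353),(325,385),(375,305)):
  d=plane(c,f(*p),.008)[0,:2]-B;print('rel bolt',(d@X).round(4),(d@Y).round(4))
s=r.get_state();p=s['tool_pos']
plan((p[0],p[1],.0,159),(.493,.132,.0,149.7),(.493,.132,-.028,149.7))"
```

```text
clock: 20.2
tool_pos: [0.4019, 0.3702, -0.036]
orientation: [-180.0, 0.0, 158.6]
ft_force: [0.4, -0.3, 1.4]
finger_gap: 0.0577
clock: 20.6
tool_pos: [0.4019, 0.3708, -0.0356]
orientation: [180.0, 0.0, 158.7]
ft_force: [0.4, -0.2, 4.7]
finger_gap: 0.0433
t 20.6 p [ 0.4019  0.3708 -0.0356] o [1.7996e+02 3.0000e-02 1.5867e+02] F [ 0.4 -0.2  4.7] gap 43.3
rel bolt -0.0716 0.0167
rel bolt -0.0688 -0.0224
rel bolt -0.0177 -0.0236
shift [-0.0001, 0.0001, -0.1779] turn [0.0004, 0.0004, -0.0036] rows>=0.7
shift [-0.8587, -0.9466, -0.178] turn [0.0004, 0.0004, 0.0997] rows>=5.2
shift [-0.8586, -0.9467, -0.038] turn [0.0004, 0.0004, 0.0997] rows>=5.1
```

Packer 1's outer end reads 70 mm in front of the bolt, as it should when fully home, and it sits about 3 mm off sideways, within the slot's play. Now I bring packer 2 in above it.

```bash
python3 -c "
from plan import *
plan((.4943,.1345,.0,149.7),(.4943,.1345,-.0255,149.7))"
```

```text
shift [-0.8602, -0.9326, -0.178] turn [0.0004, 0.0004, 0.0997] rows>=5.1
shift [-0.8601, -0.9327, -0.0505] turn [0.0004, 0.0004, 0.0997] rows>=5.1
```

```bash
python3 -m inch '[[[0,0,-0.1],[0,0,0]],[[-0.03,-0.03,-0.2],[0,0,0]],[[-0.12,-0.13,-0.2],[0,0,0.03]],[[-0.25,-0.27,-0.2],[0,0,0.06]],[[-0.4,-0.43,-0.2],[0,0,0.1]],[[-0.55,-0.6,-0.2],[0,0,0.1]],[[-0.68,-0.74,-0.2],[0,0,0.1]],[[-0.78,-0.85,-0.2],[0,0,0.1]],[[-0.84,-0.91,-0.2],[0,0,0.1]],[[-0.86,-0.933,-0.18],[0,0,0.1]],[[-0.86,-0.933,-0.1],[0,0,0.1]],[[-0.86,-0.933,-0.055],[0,0,0.1]],[[-0.86,-0.933,-0.05],[0,0,0.1]]]' ; python3 -c "
from plan import *
st();c=snap('top','12');crop(c,(190,150,290,240),7,'pics/c17.png')
X=np.array([.8634,-.5045]);Y=np.array([.5045,.8634]);d=r.get_state()['tool_pos'][:2]-np.array([.5962,.0750]);print(d@X,d@Y)"
```

```text
clock: 21.9
tool_pos: [0.4922, 0.1354, -0.0277]
orientation: [-179.9, -0.1, 149.8]
ft_force: [-1.0, -0.5, 0.6]
finger_gap: 0.0431
t 21.9 p [ 0.4922  0.1354 -0.0277] o [-1.7992e+02 -1.3000e-01  1.4982e+02] F [-1.  -0.5  0.6] gap 43.1
-0.1200825575307101 -0.00012342767130772914
```

View pics/c17.png

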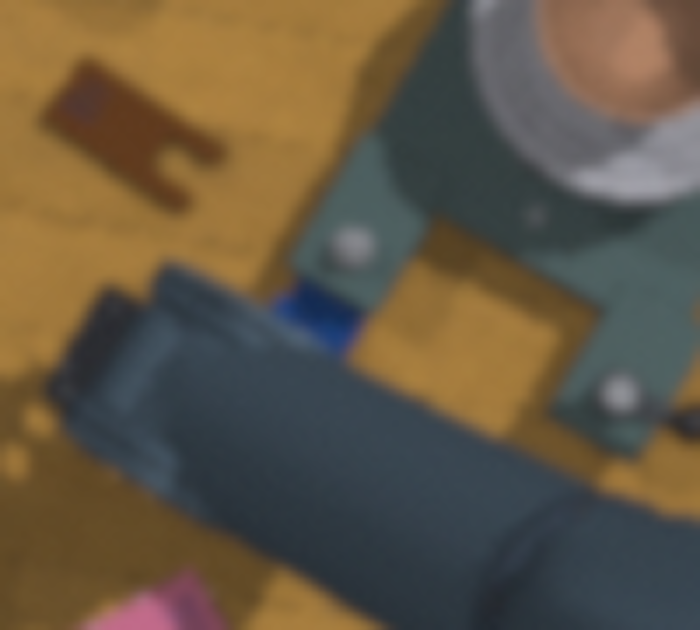

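```bash
python3 -m inch '[[[0,-0.004,-0.01],[0,0,0]],[[-0.03,-0.004,-0.01],[0,0,0]],[[-0.08,-0.004,-0.01],[0,0,0]],[[-0.13,-0.004,-0.01],[0,0,0]],[[-0.18,-0.004,-0.01],[0,0,0]],[[-0.23,-0.004,-0.01],[0,0,0]],[[-0.27,-0.004,-0.01],[0,0,0]],[[-0.27,-0.004,-0.01],[0,0,0]]]' && python3 -c "
from plan import *
s=r.get_state();X=np.array([.8634,-.5045]);print('along',(s['tool_pos'][:2]-np.array([.5962,.0750]))@X, 'Fx',s['ft_force'][:2]@X)"
python3 -m inch '[[[-0.025,0,0],[0,0,0]],[[-0.045,0,0],[0,0,0]],[[-0.06,0,0],[0,0,0]],[[-0.07,0,0],[0,0,0]]]' && python3 -c "
from plan import *
s=r.get_state();X=np.array([.8634,-.5045]);print('along',(s['tool_pos'][:2]-np.array([.5962,.0750]))@X, 'Fx',s['ft_force'][:2]@X)"
```

```text
clock: 22.75
tool_pos: [0.5414, 0.1052, -0.0242]
orientation: [180.0, 0.0, 149.6]
ft_force: [0.1, -0.0, -0.3]
finger_gap: 0.0431
along -0.06254922017171363 Fx 0.056540106473629365
clock: 23.15
tool_pos: [0.5471, 0.1021, -0.025]
orientation: [-179.9, -0.5, 149.8]
ft_force: [-14.3, 7.1, 1.6]
finger_gap: 0.0433
along -0.05604639317445919 Fx -15.900844262476207
```

Contact with the bolt at 16 N, at the same depth as packer 1. I relax, set it down, then squeeze both packers lightly from the sides on the centre line so that the stack is square.

```bash
python3 -m inch '[[[0.012,0,0.008],[0,0,0]],[[0.012,0,0.012],[0,0,0]]]' && python3 -m inch '[[[0,0,0],[0,0,0]],[[0,0,0],[0,0,0]],[[0,0.004,0],[0,0,0]],[[0,0.006,0.03],[0,0,0]],[[0,0.006,0.05],[0,0,0]],[[0,0.006,0.05],[0,0,0]]]' 54 12; python3 -m inch '[[[0,0,0],[0,0,0]],[[0,0,0],[0,0,0]],[[0,0,0],[0,0,0]],[[0,0,0],[0,0,0]]]' 30 12;  python3 -c "
from plan import *
st()
X=np.array([.8634,-.5045]);Y=np.array([.5045,.8634]);d=r.get_state()['tool_pos'][:2]-np.array([.5962,.0750]);print(d@X,d@Y)"
```

```text
clock: 23.35
tool_pos: [0.5472, 0.1023, -0.027]
orientation: [-179.9, -0.2, 149.8]
ft_force: [-6.1, 3.6, 1.8]
finger_gap: 0.0433
clock: 23.95
tool_pos: [0.5502, 0.1011, -0.0373]
orientation: [-179.9, -0.0, 149.7]
ft_force: [0.4, 0.5, -0.4]
finger_gap: 0.054
clock: 24.35
tool_pos: [0.5505, 0.1014, -0.0366]
orientation: [-180.0, -0.0, 149.7]
ft_force: [-0.1, 0.3, -0.5]
finger_gap: 0.0439
t 24.35 p [ 0.5505  0.1014 -0.0366] o [-1.7999e+02 -2.0000e-02  1.4968e+02] F [-0.1  0.3 -0.5] gap 43.9
-0.05277609988568709 -0.0002369494875074915
```

```bash
python3 -m inch '[[[-0.01,0,0],[0,0,0]],[[-0.02,0,0],[0,0,0]],[[-0.02,0,0],[0,0,0]]]'; python3 -m inch '[[[0.008,0,0],[0,0,0]],[[0.01,0,0],[0,0,0]],[[0.01,0,0],[0,0,0]],[[0.01,0,-0.08],[0,0,0]],[[0.05,0,-0.3],[0,0,0]],[[0.3,0.1,-0.45],[0,0,0]],[[0.5,0.3,-0.5],[0,0,0]],[[0.7,0.5,-0.5],[0,0,-0.05]]]' 62 12;  python3 -c "
from plan import *
st();c=snap('top','13');crop(c,(190,150,290,240),7,'pics/c18.png')
c=snap('scene','13');crop(c,(150,170,310,350),4,'pics/c19.png')"
```

```text
clock: 24.65
tool_pos: [0.5506, 0.1013, -0.0368]
orientation: [-179.9, -0.3, 149.8]
ft_force: [-10.0, 3.6, 6.0]
finger_gap: 0.0438
clock: 25.45
tool_pos: [0.4913, 0.2344, 0.0653]
orientation: [179.9, 0.2, 154.1]
ft_force: [0.9, -0.2, 0.3]
finger_gap: 0.0623
t 25.45 p [0.4913 0.2344 0.0653] o [179.86   0.21 154.12] F [ 0.9 -0.2  0.3] gap 62.3
```

View pics/c18.png

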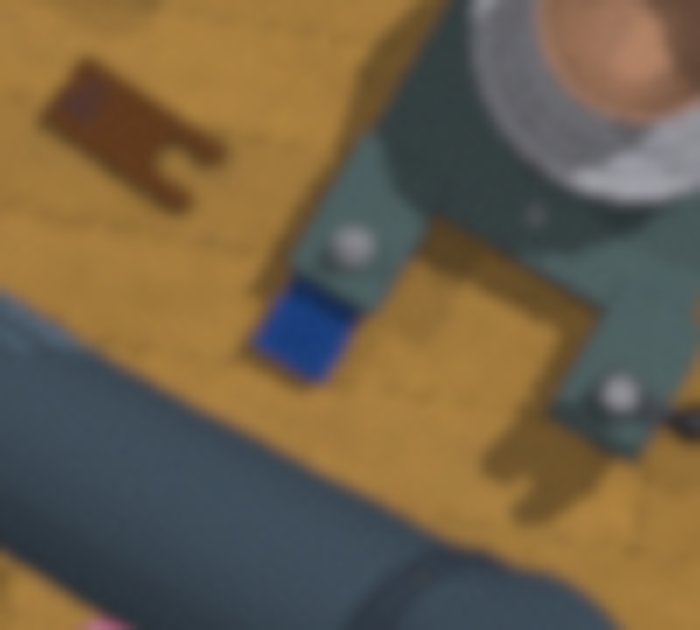

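View pics/c19.png

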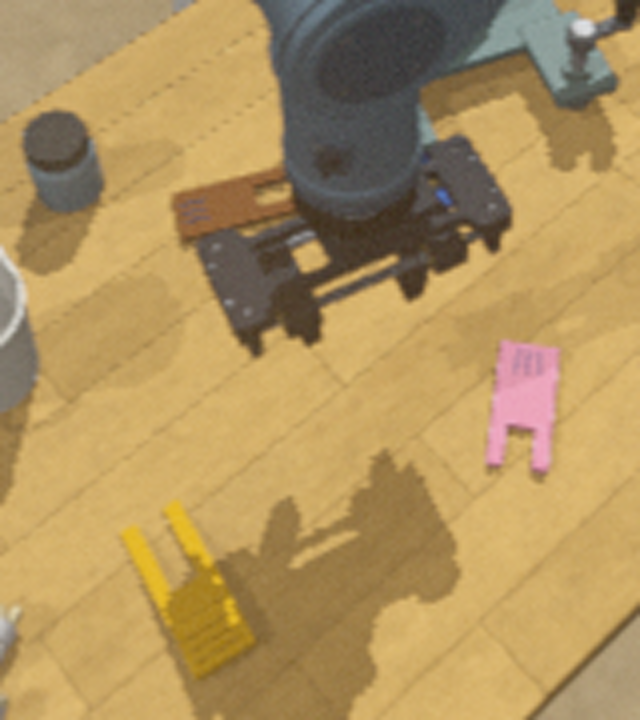

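Run:
```python
from meas import *
c=load('top13.npz');f=lambda X,Y:((X+.5)/7-.5+190,(Y+.5)/7-.5+150)
X=np.array([.8634,-.5045]);Y=np.array([.5045,.8634]);B=np.array([.5935,.077])
for p in((253,338),(318,382)):
  d=plane(c,f(*p),.016)[0,:2]-B;print('rel bolt',(d@X).round(4),(d@Y).round(4))
for n in('scene0','top0'):
    c=load(n+'.npz');m=masks(c)['yel'];k,l,st,ce=cv2.connectedComponentsWithStats(m)
    i=[i for i in range(1,k) if 150<st[i,4]<1500][0]; P=cloud(c)[l==i]
    ph=np.radians(-18.8);a=np.array([np.cos(ph),np.sin(ph)]);b=np.array([-a[1],a[0]])
    d=P[:,:2]-[.477,.435];u=d@a;v=d@b
    print(n,len(P),'u',np.percentile(u,[0,1,50,99,100]).round(4),'v heel',np.percentile(v[u<-.02],[1,50,99]).round(4),'v tip',np.percentile(v[u>.02],[1,99]).round(4),'z heel',np.median(P[u<-.03,2]).round(4))
```

```text
rel bolt -0.067 0.0234
rel bolt -0.0697 -0.0188
scene0 591 u [-0.3192 -0.0527 -0.0124  0.0606  0.0643] v heel [-0.0203  0.0026  0.033 ] v tip [-0.0205  0.0242] z heel 0.0138
top0 412 u [-0.0587 -0.0568 -0.0027  0.0616  0.065 ] v heel [-0.0203  0.0037  0.033 ] v tip [-0.022   0.0304] z heel 0.0112
```

The stack's outer end reads 68–70 mm in front of the bolt and is centred within 2 mm: both packers are home. I now take the wedge by its heel.

```bash
python3 -c "
from plan import *
plan((.4455,.4465,.03,161.2),(.4455,.4465,-.0355,161.2))"
```

```text
shift [0.627, 0.8328, 0.1834] turn [0.0048, -0.0001, -0.0704] rows>=4.2
shift [0.6268, 0.8303, 0.5109] turn [0.0048, -0.0001, -0.0704] rows>=4.6
```

```bash
python3 -m inch '[[[0.15,0.2,0],[0,0,-0.03]],[[0.35,0.46,0.04],[0,0,-0.07]],[[0.52,0.69,0.1],[0,0,-0.07]],[[0.61,0.81,0.15],[0,0,-0.07]],[[0.626,0.83,0.15],[0,0,-0.07]],[[0.626,0.83,0.15],[0,0,-0.07]]]' 66 12;  python3 -c "
from plan import *
st();c=snap('scene','14');crop(c,(130,250,280,370),5,'pics/c20.png');plan((.4455,.4465,-.0355,161.2))"
```

```text
clock: 26.15
tool_pos: [0.4486, 0.4391, 0.0326]
orientation: [180.0, -0.1, 160.6]
ft_force: [0.3, 0.0, -0.3]
finger_gap: 0.066
t 26.15 p [0.4486 0.4391 0.0326] o [ 1.7995e+02 -6.0000e-02  1.6065e+02] F [ 0.3  0.  -0.3] gap 66.0
shift [0.0385, 0.0384, 0.3399] turn [-0.0003, 0.0003, -0.0078] rows>=1.4
```

View pics/c20.png

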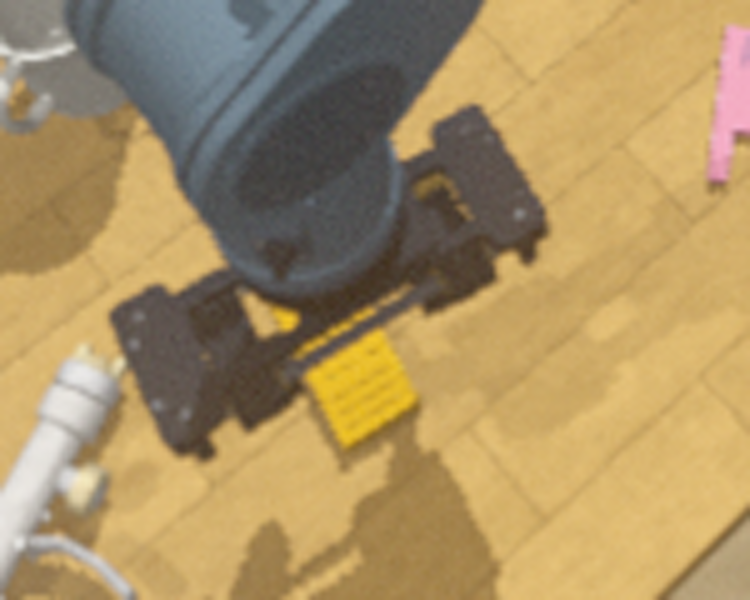

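There is a white spray gun near the gripper's left end, with its nozzle at crop (85,370). I check its clearance before going down.

Run:
```python
from h import *
for n in('scene0','top0'):
    c=load(n+'.npz');P=cloud(c).reshape(-1,3)
    a=np.radians(161.2);x=np.array([np.cos(a),np.sin(a)]);y=np.array([np.sin(a),-np.cos(a)])
    k=(P[:,2]>.02)&(P[:,2]<.3)&(P[:,0]>.3)&(P[:,0]<.75)&(P[:,1]>.4)&(P[:,1]<.75);q=P[k]
    d=q[:,:2]-np.array([.4435,.4485]);u=d@x;v=d@y
    g=np.hypot(np.maximum(abs(u)-.0375,0),np.maximum(abs(v)-.0935,0))
    o=np.argsort(g)[:6];print(n,np.c_[q[o],u[o],v[o],g[o]].round(3))
```

```text
scene0 [[ 0.518  0.557  0.021 -0.036  0.127  0.033]
 [ 0.542  0.533  0.021 -0.066  0.111  0.034]
 [ 0.543  0.528  0.023 -0.068  0.107  0.034]
 [ 0.542  0.534  0.025 -0.066  0.113  0.034]
 [ 0.543  0.531  0.023 -0.067  0.11   0.034]
 [ 0.541  0.539  0.024 -0.063  0.117  0.035]]
top0 [[ 0.444  0.461  0.021  0.004  0.011  0.   ]
 [ 0.444  0.441  0.022 -0.003 -0.007  0.   ]
 [ 0.466  0.446  0.021 -0.022  0.005  0.   ]
 [ 0.466  0.434  0.022 -0.026 -0.006  0.   ]
 [ 0.436  0.468  0.02   0.013  0.016  0.   ]
 [ 0.436  0.441  0.023  0.004 -0.01   0.   ]]
```

33 mm clear. I descend and grip firmly.

```bash
python3 -m inch '[[[0.038,0.038,0.08],[0,0,0]],[[0.038,0.038,0.2],[0,0,0]],[[0.038,0.038,0.3],[0,0,0]],[[0.038,0.038,0.335],[0,0,0]],[[0.038,0.038,0.335],[0,0,0]]]' 66 45; python3 -m inch '[[[0,0,0],[0,0,0]],[[0,0,0],[0,0,0]],[[0,0,0],[0,0,0]],[[0,0,0],[0,0,0]]]' 30 45;  python3 -c "
from plan import *
st();c=snap('scene','15');crop(c,(130,250,280,370),5,'pics/c21.png')"
```

```text
clock: 26.7
tool_pos: [0.4452, 0.4455, -0.0361]
orientation: [-179.9, -0.0, 160.4]
ft_force: [0.7, 0.7, 0.1]
finger_gap: 0.066
clock: 27.1
tool_pos: [0.4456, 0.4474, -0.0341]
orientation: [179.9, 0.0, 160.5]
ft_force: [-0.0, -0.2, 1.7]
finger_gap: 0.0431
t 27.1 p [ 0.4456  0.4474 -0.0341] o [1.7994e+02 3.0000e-02 1.6047e+02] F [-0.  -0.2  1.7] gap 43.1
```

View pics/c21.png

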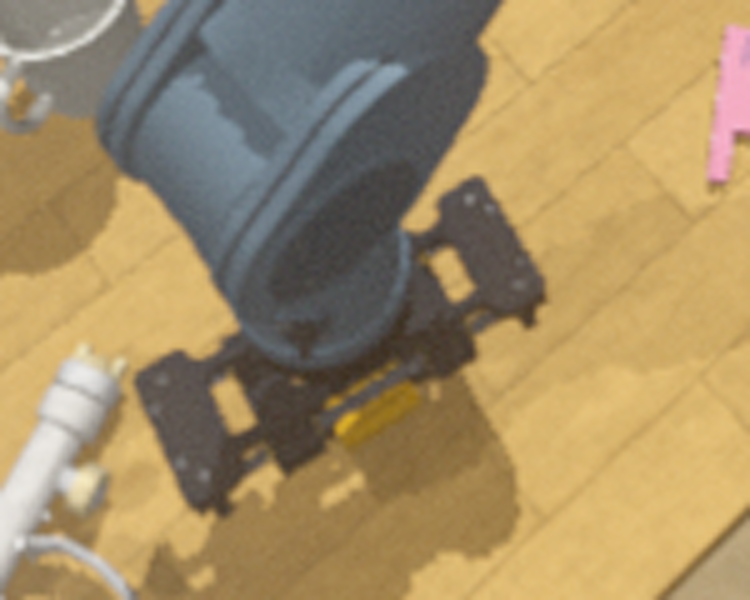

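The wedge is gripped (43.1 mm) by its heel. I lift it and bring it to the front of the stack.

```bash
python3 -c "
from plan import *
plan((.4790,.1433,.01,149.7),(.4790,.1433,-.016,149.7))"
```

```text
shift [-0.6656, -1.3769, -0.2213] turn [0.0007, 0.0003, 0.1197] rows>=6.2
shift [-0.6655, -1.3771, -0.0913] turn [0.0007, 0.0003, 0.1197] rows>=6.1
```

```bash
python3 -m inch '[[[0,0,-0.1],[0,0,0]],[[0,0,-0.22],[0,0,0]],[[-0.05,-0.1,-0.22],[0,0,0.03]],[[-0.13,-0.26,-0.22],[0,0,0.06]],[[-0.22,-0.45,-0.22],[0,0,0.1]],[[-0.31,-0.65,-0.22],[0,0,0.12]],[[-0.38,-0.79,-0.22],[0,0,0.12]],[[-0.43,-0.88,-0.22],[0,0,0.12]],[[-0.45,-0.93,-0.22],[0,0,0.12]],[[-0.45,-0.93,-0.22],[0,0,0.12]]]'; python3 -c "
from plan import *
st();plan((.4790,.1433,.01,149.7),(.4790,.1433,-.016,149.7))"
```

```text
clock: 28.15
tool_pos: [0.4684, 0.2403, 0.0098]
orientation: [-180.0, 0.1, 149.6]
ft_force: [0.0, -0.5, 0.5]
finger_gap: 0.0435
t 28.15 p [0.4684 0.2403 0.0098] o [-1.7998e+02  5.0000e-02  1.4957e+02] F [ 0.  -0.5  0.5] gap 43.5
shift [-0.2915, -0.3914, -0.0007] turn [-0.0002, 0.0006, -0.0015] rows>=2.0
shift [-0.2914, -0.3914, 0.1293] turn [-0.0002, 0.0006, -0.0015] rows>=2.0
```

```bash
python3 -m inch '[[[-0.08,-0.1,0],[0,0,0]],[[-0.18,-0.24,0],[0,0,0]],[[-0.26,-0.35,0],[0,0,0]],[[-0.291,-0.391,0],[0,0,0]],[[-0.291,-0.391,0.05],[0,0,0]],[[-0.291,-0.391,0.1],[0,0,0]],[[-0.291,-0.391,0.12],[0,0,0]],[[-0.291,-0.391,0.12],[0,0,0]]]'; python3 -c "
from plan import *
st();c=snap('top','16');crop(c,(190,150,290,240),7,'pics/c22.png');c=snap('scene','16');crop(c,(190,150,330,270),5,'pics/c23.png')
X=np.array([.8634,-.5045]);Y=np.array([.5045,.8634]);d=r.get_state()['tool_pos'][:2]-np.array([.5934,.0765]);print(d@X,d@Y)"
```

```text
clock: 28.95
tool_pos: [0.4776, 0.1462, -0.0158]
orientation: [-180.0, -0.1, 149.8]
ft_force: [-0.2, -0.1, -2.0]
finger_gap: 0.0434
t 28.95 p [ 0.4776  0.1462 -0.0158] o [-1.7998e+02 -9.0000e-02  1.4982e+02] F [-0.2 -0.1 -2. ] gap 43.4
-0.13430768490347902 0.0017970747103987189
```

View pics/c22.png

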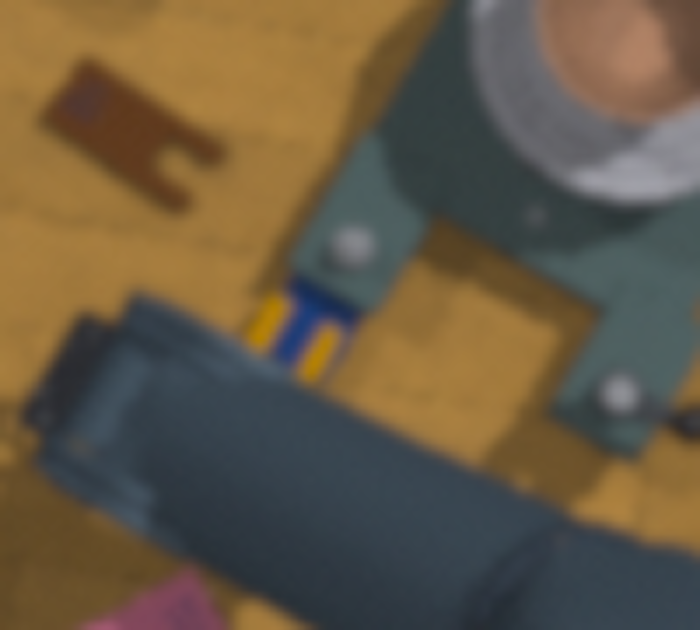

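View pics/c23.png

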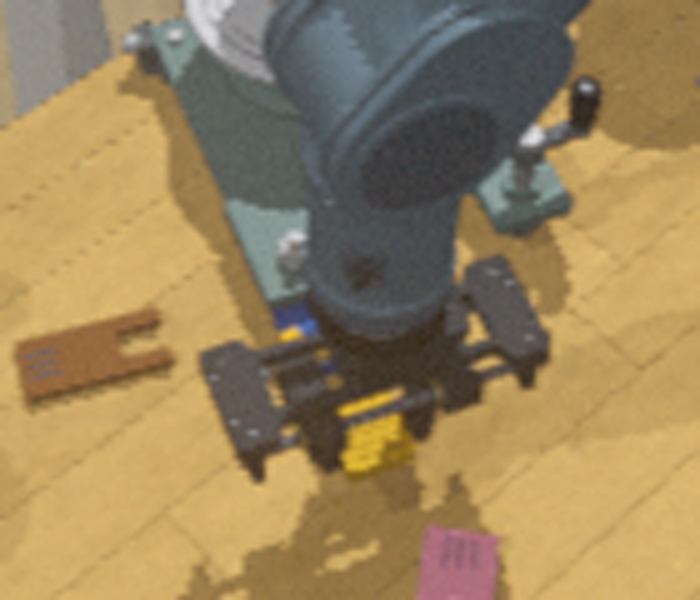

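Both wedge prongs lie over the stack at top crop (265,325) and (320,350), pointing at the foot and about 2 mm left of centre. I shift over and lower until it just rests on the stack.

```bash
python3 -m inch '[[[0,-0.005,0.002],[0,0,0]],[[0,-0.01,0.005],[0,0,0]],[[0,-0.01,0.007],[0,0,0]]]'; python3 -m inch '[[[0,0,0.0025],[0,0,0]],[[0,0,0.004],[0,0,0]]]'; python3 -c "
from plan import *
st()"
```

```text
clock: 29.35
tool_pos: [0.4777, 0.1427, -0.0162]
orientation: [-180.0, 0.0, 149.7]
ft_force: [-0.0, 0.0, -0.0]
finger_gap: 0.043
clock: 29.55
tool_pos: [0.4777, 0.1429, -0.017]
orientation: [180.0, 0.0, 149.7]
ft_force: [0.9, -0.4, -0.8]
finger_gap: 0.0432
t 29.55 p [ 0.4777  0.1429 -0.017 ] o [1.7999e+02 1.0000e-02 1.4967e+02] F [ 0.9 -0.4 -0.8] gap 43.2
```

```bash
for i in 1; do python3 -m inch '[[[0,0,0.003],[0,0,0]],[[0,0,0.005],[0,0,0]]]'; done; python3 -m inch '[[[0,0,0.003],[0,0,0]],[[0,0,0.005],[0,0,0]]]'; python3 -c "
from plan import *
print(r.get_state()['ft_torque'])"
```

```text
clock: 29.75
tool_pos: [0.4777, 0.1429, -0.0181]
orientation: [180.0, 0.0, 149.7]
ft_force: [-1.1, -0.9, -0.6]
finger_gap: 0.0437
clock: 29.95
tool_pos: [0.4776, 0.143, -0.019]
orientation: [-180.0, 0.0, 149.7]
ft_force: [-2.0, -0.5, 2.1]
finger_gap: 0.0433
[-0.05979467 -0.06728615 -0.0615769 ]
```

```bash
python3 -m inch '[[[0,0,0.003],[0,0,0]],[[0,0,0.003],[0,0,0]]]'; python3 -c "
from plan import *
print(r.get_state()['ft_torque'])"
```

```text
clock: 30.15
tool_pos: [0.4775, 0.143, -0.0196]
orientation: [-180.0, -0.0, 149.7]
ft_force: [-1.3, -0.4, 3.4]
finger_gap: 0.0432
[-0.05395947 -0.04888894 -0.03910912]
```

It is resting at about 3 N. I slide it in: the first 25 mm briskly, then in small steps watching the force.

```bash
cat > al.py <<'E'
from plan import *
s=r.get_state();X=np.array([.8634,-.5045]);Y=np.array([.5045,.8634]);d=s['tool_pos'][:2]-np.array([.5934,.0765])
print('along %.4f lat %.4f Fx %.1f Fy %.1f'%(d@X,d@Y,s['ft_force'][:2]@X,s['ft_force'][:2]@Y))
E
python3 -m inch '[[[-0.03,0,-0.002],[0,0,0]],[[-0.07,0,-0.002],[0,0,0]],[[-0.11,0,-0.002],[0,0,0]],[[-0.13,0,-0.002],[0,0,0]],[[-0.13,0,-0.002],[0,0,0]]]'; python3 al.py
python3 -m inch '[[[-0.015,0,0],[0,0,0]],[[-0.025,0,0],[0,0,0]],[[-0.025,0,0],[0,0,0]]]'; python3 al.py
```

```text
clock: 30.65
tool_pos: [0.5015, 0.1294, -0.019]
orientation: [179.9, 0.0, 149.6]
ft_force: [-1.0, -0.6, 6.1]
finger_gap: 0.0434
along -0.1060 lat -0.0007 Fx -0.5 Fy -1.0
clock: 30.95
tool_pos: [0.5044, 0.1279, -0.0189]
orientation: [180.0, -0.1, 149.7]
ft_force: [-5.0, 3.0, 9.0]
finger_gap: 0.0433
along -0.1028 lat -0.0005 Fx -5.8 Fy 0.1
```

It starts to bite at about 20 mm under the foot, a local gap of about 5 mm as expected. I press on in small steps.

```bash
python3 -m inch '[[[-0.01,0,0],[0,0,0]],[[-0.01,0,0],[0,0,0]]]'; python3 al.py
python3 -m inch '[[[-0.01,0,0],[0,0,0]],[[-0.01,0,0],[0,0,0]]]'; python3 al.py
```

```text
clock: 31.15
tool_pos: [0.505, 0.1276, -0.0189]
orientation: [180.0, -0.1, 149.7]
ft_force: [-8.9, 3.3, 11.1]
finger_gap: 0.0435
along -0.1021 lat -0.0005 Fx -9.3 Fy -1.7
clock: 31.35
tool_pos: [0.5055, 0.1274, -0.0189]
orientation: [180.0, -0.2, 149.8]
ft_force: [-11.8, 4.9, 14.1]
finger_gap: 0.0435
along -0.1016 lat -0.0004 Fx -12.6 Fy -1.7
```

```bash
python3 -c "
from plan import *
c=snap('top','17');crop(c,(200,160,270,220),10,'pics/c24.png');c=snap('scene','17');crop(c,(210,170,300,250),8,'pics/c25.png');st();print(r.get_state()['ft_torque'])"
```

```text
t 31.45 p [ 0.5055  0.1274 -0.0189] o [179.99  -0.24 149.76] F [-11.3   4.4  12.8] gap 43.1
[ 1.01123119  1.98794139 -0.04724906]
```

View pics/c24.png

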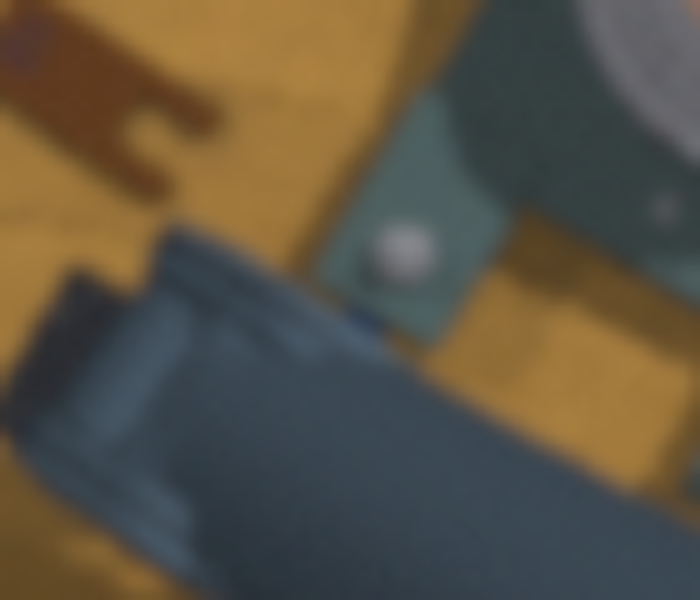

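View pics/c25.png

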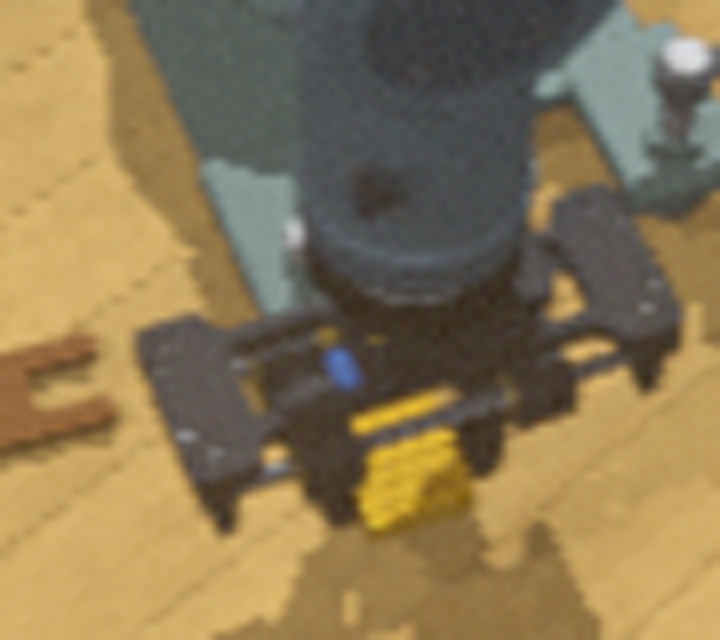

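The slot shows centred on the foot, blue at top crop (365,320), and the yaw moment is about zero, so this is the bite under the foot and not a prong on the bolt. Part of the load presses down on the heel, so I ease the height to let the wedge lie flat and press in further.

```bash
python3 -m inch '[[[0,0,-0.004],[0,0,0]],[[0,0,-0.008],[0,0,0]],[[0,0,-0.008],[0,0,0]]]'; python3 al.py
python3 -m inch '[[[-0.008,0,0],[0,0,0]],[[-0.016,0,0],[0,0,0]],[[-0.016,0,0],[0,0,0]]]'; python3 al.py
```

```text
clock: 31.75
tool_pos: [0.5085, 0.1247, -0.0179]
orientation: [180.0, 0.0, 149.6]
ft_force: [-0.1, 0.9, -1.4]
finger_gap: 0.0435
along -0.0976 lat -0.0013 Fx -0.5 Fy 0.7
clock: 32.05
tool_pos: [0.5094, 0.1239, -0.0181]
orientation: [-179.9, -0.1, 149.7]
ft_force: [-4.9, 2.5, 1.4]
finger_gap: 0.0435
along -0.0965 lat -0.0015 Fx -5.5 Fy -0.3
```

As suspected, the first resistance was the tilted wedge jamming. Flat, it slid another 4 mm and now bites at 26 mm, which matches the measured gap of about 5.7 mm. I press on with the vertical load near zero.

```bash
python3 -m inch '[[[-0.008,0,0],[0,0,0]],[[-0.016,0,0],[0,0,0]],[[-0.016,0,0],[0,0,0]]]'; python3 al.py
python3 -m inch '[[[-0.008,0,0],[0,0,0]],[[-0.016,0,0],[0,0,0]],[[-0.016,0,0],[0,0,0]]]'; python3 al.py
```

```text
clock: 32.35
tool_pos: [0.5097, 0.1237, -0.0182]
orientation: [-179.9, -0.3, 149.8]
ft_force: [-11.0, 5.1, 5.7]
finger_gap: 0.0433
along -0.0961 lat -0.0015 Fx -12.1 Fy -1.1
clock: 32.65
tool_pos: [0.5099, 0.1236, -0.0182]
orientation: [-179.9, -0.5, 149.8]
ft_force: [-18.2, 6.6, 10.8]
finger_gap: 0.0434
along -0.0959 lat -0.0015 Fx -19.0 Fy -3.5
```

```bash
python3 -m inch '[[[0,0,-0.002],[0,-0.003,0]],[[0,0,-0.005],[0,-0.006,0]],[[0,0,-0.005],[0,-0.006,0]]]'; python3 al.py
```

```text
clock: 32.95
tool_pos: [0.5105, 0.1231, -0.018]
orientation: [-179.9, 0.1, 149.9]
ft_force: [-12.8, 8.5, -2.4]
finger_gap: 0.0433
along -0.0951 lat -0.0016 Fx -15.4 Fy 0.9
```

```bash
python3 -m inch '[[[-0.006,0,0],[0,-0.001,0]],[[-0.012,0,0],[0,-0.002,0]],[[-0.012,0,0],[0,-0.002,0]]]'; python3 al.py; python3 -m inch '[[[-0.006,0,0],[0,-0.001,0]],[[-0.01,0,0],[0,-0.002,0]],[[-0.01,0,0],[0,-0.002,0]]]'; python3 al.py; python3 -c "
from plan import *
c=snap('top','18');crop(c,(200,160,270,220),10,'pics/c26.png');c=snap('scene','18');crop(c,(130,110,330,330),3,'pics/c27.png');st();"
```

```text
clock: 33.25
tool_pos: [0.5106, 0.123, -0.0181]
orientation: [-179.8, 0.1, 149.9]
ft_force: [-16.8, 10.1, 1.9]
finger_gap: 0.0434
along -0.0950 lat -0.0016 Fx -19.6 Fy 0.2
clock: 33.55
tool_pos: [0.5108, 0.1229, -0.0182]
orientation: [-179.8, 0.1, 149.9]
ft_force: [-21.8, 10.7, 5.8]
finger_gap: 0.0432
along -0.0947 lat -0.0016 Fx -24.2 Fy -1.8
t 33.65 p [ 0.5108  0.1229 -0.0182] o [-1.7982e+02  1.4000e-01  1.4994e+02] F [-21.4  10.9   5.9] gap 43.5
```

View pics/c26.png

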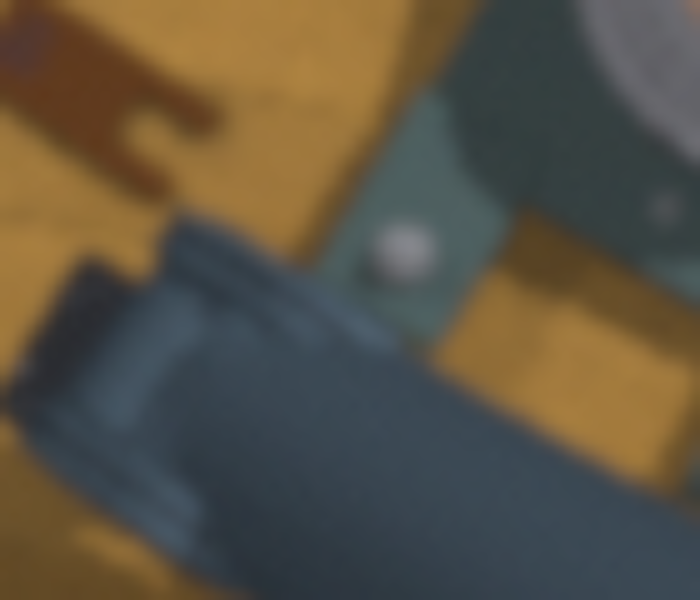

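View pics/c27.png

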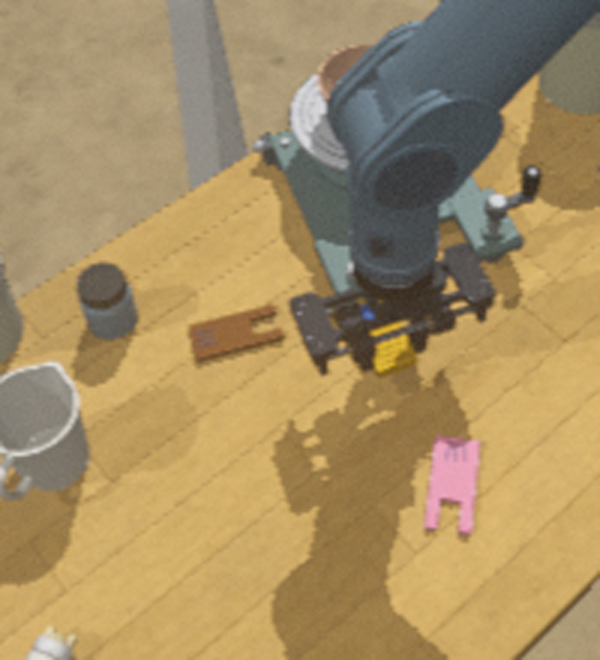

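The wedge holds about 24 N with almost no further travel. The jar, jug and look-alikes are untouched and the knob is out at (307,170). I ease the remaining vertical load, hold, and check the crank and that nothing creeps.

```bash
python3 -m inch '[[[0,0,-0.003],[0,0,0]],[[0,0,-0.003],[0,0,0]],[[0,0,-0.003],[0,0,0]],[[0,0,-0.003],[0,0,0]],[[0,0,-0.003],[0,0,0]]]'; python3 al.py; python3 -m inch '[[[0,0,0],[0,0,0]],[[0,0,0],[0,0,0]],[[0,0,0],[0,0,0]],[[0,0,0],[0,0,0]],[[0,0,0],[0,0,0]]]'; python3 al.py; python3 -c "
from plan import *
c=load('scene18.npz')
print('knob proj if at stop',proj(c,[[.513+.04*np.cos(np.radians(-121)),-.0605+.04*np.sin(np.radians(-121)),.105]]))
t=load('top18.npz');hsv=c['pixels'].max(2)
P=cloud(c)
m=(hsv<80)&(P[...,2]>.085)&(P[...,2]<.125)&(abs(P[...,0]-.51)<.06)&(abs(P[...,1]+.07)<.05)
q=P[m];print('knob',len(q),np.median(q,0).round(4)); d=np.median(q,0)[:2]-[.5133,-.0605];print(np.degrees(np.arctan2(d[1],d[0])))
for n in('scene0','scene18'):
  P=cloud(load(n+'.npz'))
  for nm,lo,hi in(('jar',(.74,.23),(.81,.30)),('jug',(.645,.355),(.76,.485))):
    k=(P[...,0]>lo[0])&(P[...,0]<hi[0])&(P[...,1]>lo[1])&(P[...,1]<hi[1])&(P[...,2]>.03)&(P[...,2]<.12);print(n,nm,P[k].mean(0).round(4))
"
```

```text
clock: 34.15
tool_pos: [0.5109, 0.1227, -0.0181]
orientation: [-179.8, 0.1, 149.9]
ft_force: [-20.2, 11.9, 0.3]
finger_gap: 0.0435
along -0.0945 lat -0.0017 Fx -23.4 Fy 0.1
clock: 34.65
tool_pos: [0.5109, 0.1227, -0.018]
orientation: [-179.8, 0.1, 149.9]
ft_force: [-19.7, 10.5, -0.7]
finger_gap: 0.0434
along -0.0945 lat -0.0017 Fx -22.4 Fy -0.9
knob proj if at stop [[307.28438893 170.9726567 ]]
knob 30 [ 0.4943 -0.0913  0.1071]
-121.64539733382568
scene0 jar [0.77   0.2698 0.063 ]
scene0 jug [0.7068 0.4135 0.0718]
scene18 jar [0.77   0.2698 0.0628]
scene18 jug [0.707  0.4137 0.0717]
```

Steady at 22–23 N horizontal with no vertical load. The knob is still at the stop angle (-121.6°), and the jar and jug have not moved. I hand the job in.

```bash
python3 -c "
from cell import ticket
print(ticket.sign_off())"
```

```text
the job is handed in; nothing more can be done
None
```

The turntable is level, two blue packers are home under the front foot, and the wedge is biting on top of them. I handed the job in at about 34.7 s, with the gripper still holding the wedge and pushing it in.

**What I did**
- **Crank:** I wound it clockwise about 426° until it met its stop, then eased off.
- **Packers:** The foot then read level with a gap of about 21.7 mm. One packer would have left about 13.7 mm, so I slid in two, each up against the bolt, and squared the stack. The third packer and the look-alikes were not touched.
- **Wedge:** I slid it in thin end first, about 27 mm under the foot, until it bit.

**Last checks**
- **Wedge:** It held a push of 22–23 N with no vertical load and no creep over the last second.
- **Crank:** The knob was still at its stop angle (-121.6°).
- **Jar and jug:** They moved 0.2 mm at most between the first and last pictures.
- **Stack:** Before the wedge went in, its outer end read 67–70 mm in front of the bolt (70 expected) and within about 2–3 mm of centre. The arm hid it afterwards, so this was not checked again.

**What disagreed or went wrong**
- **Height offset:** The reported tool height was about 40 mm lower than the real fingertips. My first two tries at gripping the knob missed because of it; I then corrected the height by camera and by touching the table.
- **Crank stop:** The knob briefly took about 41 N from the fingers before I eased off. That is just over the 40 N figure you gave for the arm and the gripper's body.
- **Crank axial load:** The knob also pushed up to about 32 N down on the gripper while winding.
- **Wedge bite:** The wedge first jammed while slightly tilted. I levelled it and it slid in a further 4 mm before the true bite.

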